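# Make up the laundry room's two loan kits

## Robot

A 6-joint arm with a two-finger parallel gripper is mounted at the origin on the work surface. World frame = base frame: x ahead of the robot, y to its left, z up, the work surface at z = 0. Lengths are in mm, angles in rad, forces in N, time in s.
With the tool pointing down it reaches from about 350 to 775 mm from the base axis. Payload 7.3 kg.
Tool frame: the origin (TCP) lies between the finger pads; the fingertips stand 17 mm ahead of it and the grasp point (between the pads) lies 2 mm behind it; z points along the fingers, y is the direction in which the jaws open and shut (so a half turn about z gives the same grasp; the last joint's range is limited). The gripper opens to 92 mm and grips with 3 to 60 N. Pads are 19 mm wide; open, the fingers measure 130 mm over their backs; the gripper's body (75 mm by 190 mm) begins 47 mm behind the grasp point.
Start: joints at [-1.347, 0.342, 1.524, -0, 1.275, -0.146], TCP at [189.773, -489.52, 243.741] pointing down, gripper open.
Joint ranges: [-2.53, 2.53], [-0.77, 2.02], [0.04, 2.7], [-1, 4.14], [0.28, 2.66], [-3.11, 3.11]. Speed limits (rad/s): [2.57, 2.57, 3.14, 3.14, 3.14, 3.14].

## Interface

Orientations are given as [roll, pitch, yaw] about the fixed x, y, z axes, in that order (R = Rz(yaw) Ry(pitch) Rx(roll)).
In Python, from plant import get_obs, capture, get_calibration, close_job gives the robot as it stands.
- The arm moves only by the tool carry_out, never from a script. Its argument "moves" is one flat list of numbers, 7 for each row, row after row: the shift along the tool's x, y, z normalised to -1 to 1, where 1 is 40 cm, then the turn, a rotation vector about the tool's x, y, z normalised to -1 to 1, where 1 is 30 degrees, then the opening, from 0 (shut) to 1 (fully open). A call has exactly 8 rows; each row is the pose to reach, as a shift and turn from the pose measured when the call began, along the tool's axes at that moment; what a row does not reach only later rows make up. A row lasts 1/10 s, in which the tool goes at most 50 mm and 8.59 degrees, less where a joint would pass 70% of its speed; a pose out of reach is approached as far as the arm can. A call with a number of a shift or a turn outside -1 to 1 is refused whole. A call with a gripper value outside its range is refused whole. The fingers move at their own pace and stop on an object; the grip force is fixed at half the most. Time passes only in rows, so rows that repeat a pose let the fingers close, or fill a call up. It gives the time, the measured TCP pose, the force and the opening at its end, in the units of the state.
- get_obs(): the state, without advancing time (a new reading comes with each control period).
- capture(name): name is "scene" or "top"; returns the picture (420x560x3 uint8, red, green, blue); there is no depth.
- get_calibration(name): a dict with "vfov" (degrees; the focal length in pixels is half the picture's height over the tangent of half this angle, whatever the lens; pixels are square), "cx", "cy" (the principal point, pixels), "cam_to_world" (4x4, takes a point from camera to world coordinates). Camera axes: x right, y up, looking along -z (the intrinsics and any distortion apply to the point x, -y, -z); pixel columns grow to the right and rows downward; lengths in mm; the calibration is good to about 2 mm. A picture is of the moment at which its call begins. get_calibration takes no time and is no camera call.
- close_job(): hands the job in, once; it reports no verdict.
The state is a dict: "time": time; "joint_positions": joint angles; "dq": joint speeds; "tau": joint torques, N m; "tool_pos": TCP position; "tcp_rot": TCP orientation; "contact_force": force on the tool from outside, world axes, zero at the start; "moment": the same for the moment, N m; "grip_width": finger opening in mm.
Only numpy, scipy, OpenCV 4.12 (cv2) and the standard library are available. Lean on these libraries where they do the work, as an engineer would, in place of code of your own. Each camera call takes 0.05 s, during which the arm holds its last target.

## Task

Make up the two loan kits from the stock standing on the laundry room's counter: the round detergent bottle, the flat brown stain-remover flask and the steel measuring cup go in the long tray with three compartments, and the block of soap and the scrubbing brush go in the tray with two compartments. Give each thing a compartment to itself, standing on the tray's floor as it stands on the counter now (bottle, flask and cup upright, soap flat, brush bristles down), and set it down rather than dropping it. Leave the jar, the mug and the carton where they are.

Things in the scene. Friction and masses are not known exactly. Their poses are not given: they have to be found in the camera images.
- tray_machine: Long low grey tray, loose, 0.6 kg, 82 (x) x 238 (y) x 26 mm high plus a 12 mm lip at each y end; walls, dividers and floor 4 mm thick, all walls and dividers 26 mm high. Three compartments, each 74 x 74 mm inside, centres at y = -78, 0, +78 mm, x = 0; any of its things in any of them. Origin: centre of its underside, z up; floor at z = 4 mm.
- tray_hand: Squarish low grey tray, loose, 0.6 kg, 164 (x) x 132 (y) x 26 mm high plus a 12 mm lip at each y end; walls, divider and floor 4 mm thick, walls and divider 26 mm high. Two compartments, each 76 (x) x 124 mm (y) inside, centres at x = -40, +40 mm, y = 0; either thing in either, long side along y. Origin: centre of its underside, z up; floor at z = 4 mm.
- bottle: Small round bottle of detergent, off-white plastic with paper label and grey screw cap, closed, about 0.13 kg. Body 48 mm in diameter and straight up to 62 mm, then a shoulder; cap 28 mm in diameter; 98 mm tall. Origin: centre of its underside, z up.
- flask: Small flat bottle of stain remover, dark brown, with black cap, closed, about 0.11 kg. Body an oblong 56 mm (its x) x 34 mm (its y), straight up to 62 mm; cap 22 mm in diameter; 86 mm tall. Origin: centre of its underside, z up.
- cup: Plain round steel measuring cup, open at the top, no handle, about 0.07 kg, 51 mm in diameter at the foot, 54 mm (57 mm with its rolled rim) at the top, 72 mm tall, wall 3 mm. Origin: centre of its underside, z up.
- soap: Block of household soap, tan, about 0.2 kg, 50 mm (its x) x 84 mm (its y) x 46 mm high. Origin: centre of its underside, z up.
- brush: Wooden scrubbing brush lying on its dark bristles, about 0.14 kg: wooden back 56 mm (its x) x 100 mm (its y), from 22 to 38 mm above the bristle ends, and over it a wooden bar handle along its y, 24 mm wide (x), 92 mm long, from 60 to 76 mm high, on two end posts 22 mm wide (the gap between them is 52 mm long). Origin: centre of its underside, z up.
- jar: Bystander among the stock: squat round jar of stain powder, off-white with a label and wide aluminium lid, 68 mm in diameter, 62 mm tall, about 0.25 kg. In neither kit; leave it where it stands. Origin: centre of its underside, z up.
- mug: Bystander: white mug, 80 mm in diameter, 90 mm tall, handle to its +y. Leave it. Origin: centre of its underside, z up.
- carton: Bystander: brown cardboard carton, 110 (its x) x 75 (its y) x 85 mm high. Leave it. Origin: centre of its underside, z up.

How it is judged (in metres and radians):
At the end, for the whole second after the job is handed in: Bottle, flask and cup in the three-compartment tray, soap and brush in the other, one to a compartment: centre of the underside inside the tray's inner walls, within 5 mm of its floor, within 0.12 rad of upright. Both trays flat on the counter; all at rest (x of bottle in the frame of tray_machine between -0.037 and 0.037 m and y of bottle in the frame of tray_machine between -0.115 and 0.115 m and z of bottle in the frame of tray_machine between 0 and 0.009 m and angle between each of bottle, flask, cup, soap, brush's own z axis and vertical below 0.12 rad and linear speed of each of bottle, flask, cup, soap, brush, tray_machine, tray_hand below 0.02 m/s and angular speed of each of bottle, flask, cup, soap, brush below 0.2 rad/s and x of flask in the frame of tray_machine between -0.037 and 0.037 m and y of flask in the frame of tray_machine between -0.115 and 0.115 m and z of flask in the frame of tray_machine between 0 and 0.009 m and x of cup in the frame of tray_machine between -0.037 and 0.037 m and y of cup in the frame of tray_machine between -0.115 and 0.115 m and z of cup in the frame of tray_machine between 0 and 0.009 m and x of soap in the frame of tray_hand between -0.078 and 0.078 m and y of soap in the frame of tray_hand between -0.062 and 0.062 m and z of soap in the frame of tray_hand between 0 and 0.009 m and x of brush in the frame of tray_hand between -0.078 and 0.078 m and y of brush in the frame of tray_hand between -0.062 and 0.062 m and z of brush in the frame of tray_hand between 0 and 0.009 m and angle between each of tray_machine, tray_hand's own z axis and vertical below 0.03 rad and height (world z) of tray_machine between -0.005 and 0.005 m and height (world z) of tray_hand between -0.005 and 0.005 m); the robot touches nothing.
It fails at once if the jar, the mug or the carton is disturbed (shifted more than 20 mm or tipped) ((distance of jar from where it was at the start of the episode above 0.02 m or angle between jar's own z axis and vertical above 0.3 rad) or (distance of mug from where it was at the start of the episode above 0.02 m or angle between mug's own z axis and vertical above 0.3 rad) or (distance of carton from where it was at the start of the episode above 0.02 m or angle between carton's own z axis and vertical above 0.3 rad)).
It fails at once if a thing is dropped or thrown into its tray (faster than 0.8 m/s within 60 mm of the tray's floor) ((horizontal distance between bottle and tray_machine below 0.13 m and z of bottle in the frame of tray_machine below 0.06 m and linear speed of bottle above 0.8 m/s) or (horizontal distance between flask and tray_machine below 0.13 m and z of flask in the frame of tray_machine below 0.06 m and linear speed of flask above 0.8 m/s) or (horizontal distance between cup and tray_machine below 0.13 m and z of cup in the frame of tray_machine below 0.06 m and linear speed of cup above 0.8 m/s) or (horizontal distance between soap and tray_hand below 0.13 m and z of soap in the frame of tray_hand below 0.06 m and linear speed of soap above 0.8 m/s) or (horizontal distance between brush and tray_hand below 0.13 m and z of brush in the frame of tray_hand below 0.06 m and linear speed of brush above 0.8 m/s)).
It also fails if it takes over 120 s, if anything falls off the work surface, if the arm or the gripper's body presses on something with over 40 N, if the wrist force passes 120 N, or if a joint passes its speed limit or range.

## Working session

There is one attempt and no reset: what is moved stays moved. The work goes in short steps, Python scripts to look and compute and a tool call to move; the robot and the scene stay as the last step left them, time stands still between calls to the robot, and variables do not carry over. Pictures are saved under pics/ and viewed, and the job is handed in when it is done.

Besides the shell and the picture viewer there is one more tool, called as a command line: name --argument value ..., lists and objects as JSON in quotes. carry_out: Moves the arm, as the interface text tells. Scaled input: -1 to 1 covers 40 cm each way for a shift and 30 degrees each way for a turn. Its arguments: {"type":"object","properties":{"moves":{"type":"array","items":{"type":"number"}}},"required":["moves"]}

```bash
ls; mkdir -p pics; python3 - <<'E'
from plant import *
import cv2
for n in("scene","top"):
    im=capture(n); cv2.imwrite(f"pics/{n}0.png",im[:,:,::-1])
    print(n,get_calibration(n))
print(get_obs())
E
```

```text
pics
scene {'vfov': 52.60269708109563, 'cx': 282.2620451006648, 'cy': 211.85452261273292, 'cam_to_world': array([[ 6.86083649e-01, -5.77055847e-01,  4.43052791e-01,
         9.57287384e+02],
       [ 7.27521807e-01,  5.43251993e-01, -4.19033761e-01,
        -4.40182112e+02],
       [ 1.11656980e-03,  6.09822779e-01,  7.92537022e-01,
         8.78870592e+02],
       [ 0.00000000e+00,  0.00000000e+00,  0.00000000e+00,
         1.00000000e+00]])}
top {'vfov': 57.520275284751555, 'cx': 273.9924197950103, 'cy': 215.62821133358017, 'cam_to_world': array([[ 1.49048608e-02,  9.95029691e-01, -9.84568921e-02,
         3.87567994e+02],
       [-9.99866240e-01,  1.41689264e-02, -8.16971429e-03,
         1.40938903e+00],
       [-6.73407982e-03,  9.85654910e-02,  9.95107781e-01,
         9.93907332e+02],
       [ 0.00000000e+00,  0.00000000e+00,  0.00000000e+00,
         1.00000000e+00]])}
{'time': 0.1, 'joint_positions': array([-1.34697740e+00,  3.42650726e-01,  1.52490896e+00, -3.72713287e-05,
        1.27538885e+00, -1.45996752e-01]), 'dq': array([ 0.00061011, -0.00034105, -0.00177698,  0.00023871, -0.00016078,
        0.00031465]), 'tau': array([ 2.83980822e-03, -4.32004237e+01, -2.44692582e+01,  7.18077784e-02,
        5.26098534e-02, -6.35492120e-05]), 'tool_pos': array([ 189.69543695, -489.17407367,  243.12001771]), 'tcp_rot': array([-3.14024600e+00, -1.61989976e-04,  3.69826449e-01]), 'contact_force': array([0.11823034, 0.48559644, 0.45367533]), 'moment': array([-0.03871809,  0.0113389 ,  0.04932774]), 'grip_width': 91.81735081440678}
```

View pics/scene0.png

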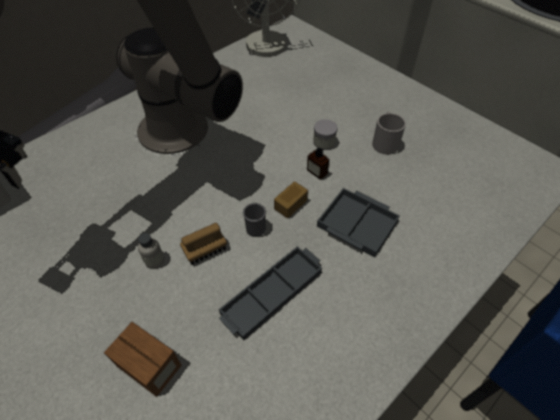

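View pics/top0.png

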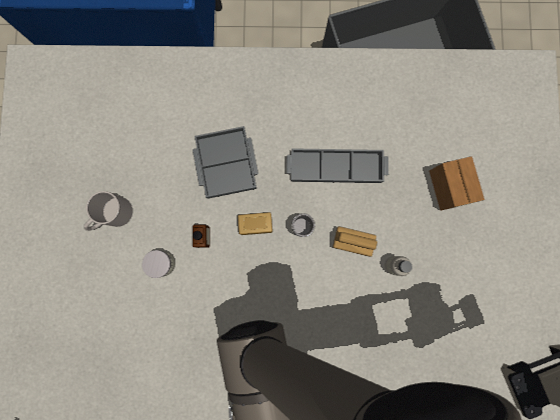

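The top view shows, left to right, the mug (103,208), jar (157,263), flask (201,236), tray_hand (226,162), soap (254,223), cup (301,225), tray_machine (336,166), brush (355,241), bottle (401,266) and carton (456,183). I'll enlarge it to pick corners.

```bash
python3 - <<'E'
import cv2
im=cv2.imread("pics/top0.png")
for k,(x0,y0,x1,y1) in enumerate([(185,120,345,240),(280,140,440,280)]):
    c=cv2.resize(im[y0:y1,x0:x1],None,fx=5,fy=5,interpolation=cv2.INTER_CUBIC)[:600]
    c=cv2.convertScaleAbs(c,alpha=1.3,beta=10)
    for x in range(x0,x1,20): cv2.putText(c,str(x),((x-x0)*5,10),0,.35,(0,0,255)); cv2.line(c,((x-x0)*5,0),((x-x0)*5,600),(0,0,255),1) if 0 else cv2.line(c,((x-x0)*5,12),((x-x0)*5,20),(0,0,255),1)
    for y in range(y0,y1,20): cv2.putText(c,str(y),(0,(y-y0)*5),0,.35,(0,0,255))
    cv2.imwrite(f"pics/topc{k}.png",c)
im=cv2.imread("pics/scene0.png")
c=cv2.resize(im[110:350,130:410],None,fx=2.5,fy=2.5,interpolation=cv2.INTER_CUBIC);cv2.imwrite("pics/scenec.png",cv2.convertScaleAbs(c,alpha=1.6,beta=10))
E
```

```text
(no output)
```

View pics/topc0.png

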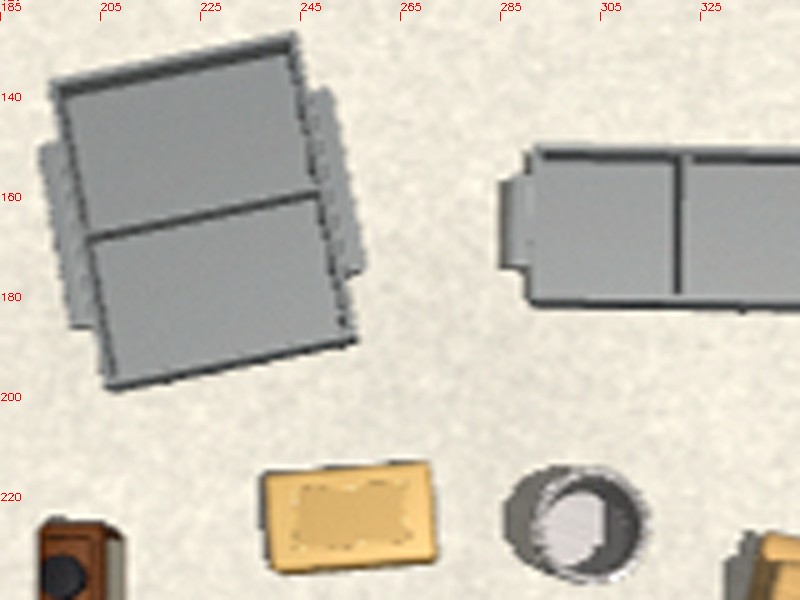

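View pics/topc1.png

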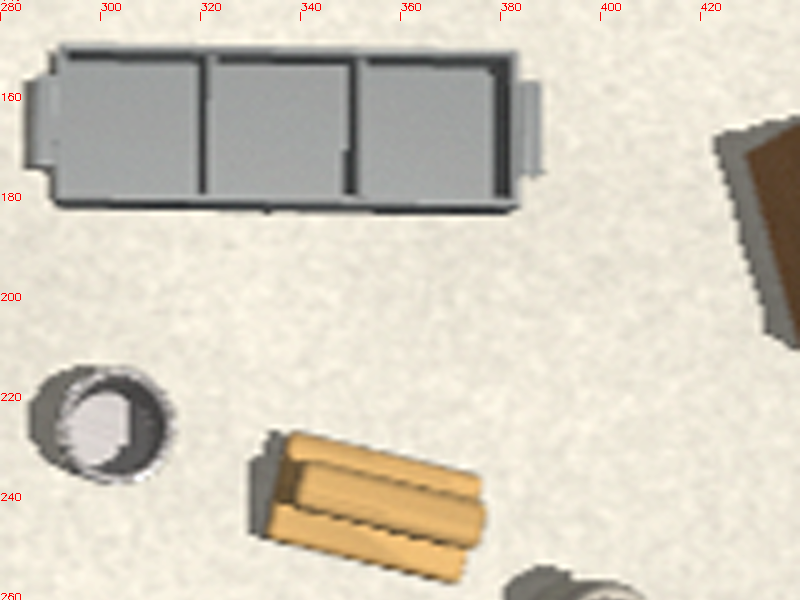

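View pics/scenec.png

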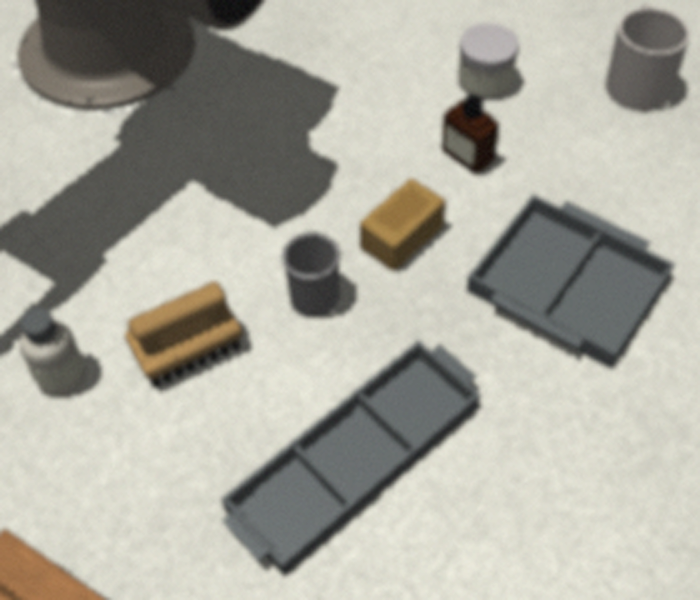

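The crops show clear corners on the trays, soap and brush. I'll fit poses from corner picks and check them with wireframe overlays in both views.

```bash
cat > h.py <<'E'
import numpy as np, cv2
from scipy.optimize import least_squares
from plant import *
def proj(P,n):
    c=get_calibration(n);T=np.linalg.inv(c["cam_to_world"]);P=np.atleast_2d(P).astype(float)
    q=P@T[:3,:3].T+T[:3,3];f=210/np.tan(np.radians(c["vfov"]/2))
    return np.c_[c["cx"]+f*q[:,0]/-q[:,2],c["cy"]-f*q[:,1]/-q[:,2]]
def W(p,L):
    L=np.atleast_2d(L).astype(float);c,s=np.cos(p[2]),np.sin(p[2])
    return np.c_[p[0]+c*L[:,0]-s*L[:,1],p[1]+s*L[:,0]+c*L[:,1],L[:,2]]
def fit(p0,L,px,n="top",yaw=True):
    p0=np.array(p0,float)
    f=lambda p:(proj(W(p if yaw else [*p[:2],p0[2]],L),n)-px).ravel()
    r=least_squares(f,p0 if yaw else p0[:2]); return (r.x if yaw else np.r_[r.x,p0[2]]),np.abs(r.fun).max()
def rect(a,b,z,o=(0,0)): return np.array([[a/2+o[0],b/2+o[1],z],[a/2+o[0],-b/2+o[1],z],[-a/2+o[0],-b/2+o[1],z],[-a/2+o[0],b/2+o[1],z]])
def circ(d,z): t=np.linspace(0,2*np.pi,41);return np.c_[d/2*np.cos(t),d/2*np.sin(t),0*t+z]
SH={"tray_machine":[rect(82,238,26),rect(82,238,0)]+[rect(74,74,4,(0,y)) for y in(-78,0,78)],
"tray_hand":[rect(164,132,26),rect(164,132,0)]+[rect(76,124,4,(x,0)) for x in(-40,40)],
"soap":[rect(50,84,46),rect(50,84,0)],"brush":[rect(24,92,76),rect(56,100,38),rect(56,100,22)],
"flask":[rect(56,34,62),rect(56,34,0),circ(22,86)],"cup":[circ(57,72),circ(51,0)],
"bottle":[circ(48,62),circ(48,0),circ(28,98)],"jar":[circ(68,62),circ(68,0)],"mug":[circ(80,90),circ(80,0)],"carton":[rect(110,75,85),rect(110,75,0)]}
def overlay(im,poses,n,box,k,fn):
    x0,y0,x1,y1=box
    c=cv2.resize(im[y0:y1,x0:x1],None,fx=k,fy=k,interpolation=cv2.INTER_CUBIC)
    c=cv2.convertScaleAbs(c,alpha=1.5,beta=10)
    for m,p in poses.items():
        for L in SH[m]:
            q=(proj(W(p,L),n)-[x0,y0]+.5)*k
            cv2.polylines(c,[q.round().astype(int)],True,(0,0,255),1,cv2.LINE_AA)
    cv2.imwrite(fn,c)
E
cat > fit0.py <<'E'
from h import *
A=lambda pts:np.array(pts)/5-.4+[185,120]
B=lambda pts:np.array(pts)/5-.4+[280,140]
P={}
def go(m,p0,L,px,**k):
    P[m],e=fit(p0,L,px,**k);print(m,P[m].round(3),round(e,2))
# order of rect: (+x,+y),(+x,-y),(-x,-y),(-x,+y); top image: +y left, +x up
go("tray_hand",[500,80,.2],rect(164,132,26),A([(52,80),(295,33),(355,336),(108,380)]))
go("tray_machine",[500,-100,0],rect(82,238,26),B([(60,47),(517,53),(517,206),(55,202)]))
go("soap",[400,30,0],rect(50,84,46),A([(263,474),(429,462),(437,560),(276,572)]))
go("brush",[380,-120,0],np.r_[rect(56,100,38)],B([(293,433),(481,474),(461,582),(270,535)]))
go("flask",[380,120,0],[[0,0,86]],A([(63,578)]),yaw=False)
go("cup",[400,-50,0],[[0,0,72]],np.array([[302,224.5]]),yaw=False)
go("bottle",[340,-200,0],[[0,0,98]],np.array([[402.,266.]]),yaw=False)
go("jar",[340,200,0],[[0,0,62]],np.array([[157.,263.]]),yaw=False)
import pickle;pickle.dump(P,open("P.pkl","wb"))
t=cv2.imread("pics/top0.png");s=cv2.imread("pics/scene0.png")
overlay(t,P,"top",(130,115,290,285),5*.7,"pics/oa.png");overlay(t,P,"top",(280,130,420,285),3.8,"pics/ob.png")
overlay(s,P,"scene",(130,110,410,345),2.55,"pics/os.png")
E
python3 fit0.py
```

```text
tray_hand [6.23762e+02 1.37722e+02 2.09000e-01] 0.95
tray_machine [ 616.717 -150.804    0.   ] 0.69
soap [4.62338e+02 5.64980e+01 9.80000e-02] 1.05
brush [ 4.22125e+02 -1.93008e+02 -2.12000e-01] 0.99
flask [428.08  190.591   0.   ] 0.0
cup [458.221 -58.964   0.   ] 0.0
bottle [ 363.136 -289.625    0.   ] 0.0
jar [360.411 290.777   0.   ] 0.0
```

View pics/oa.png

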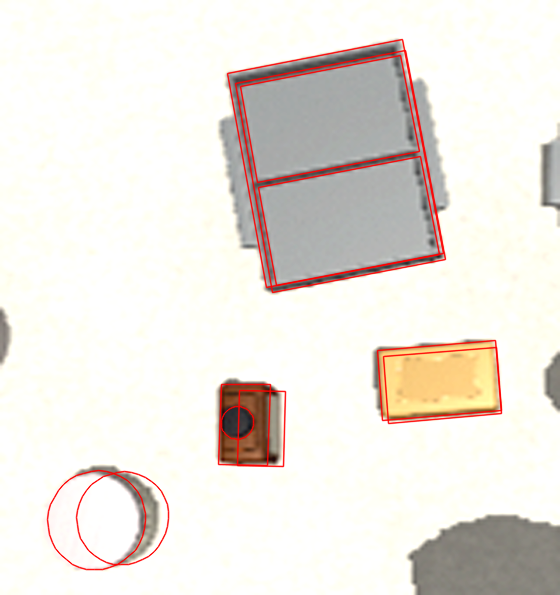

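View pics/ob.png

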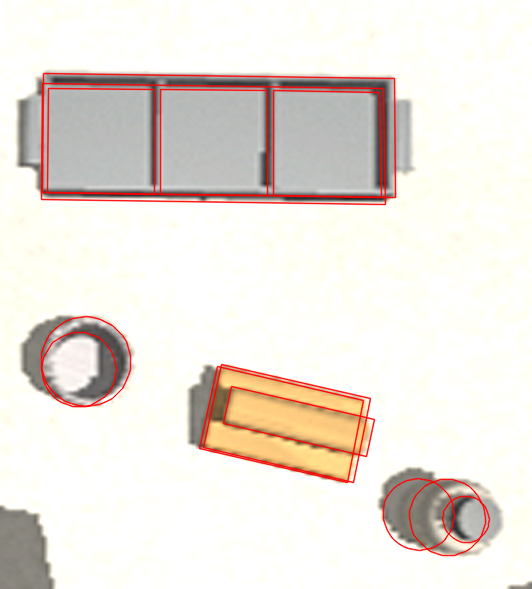

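View pics/os.png

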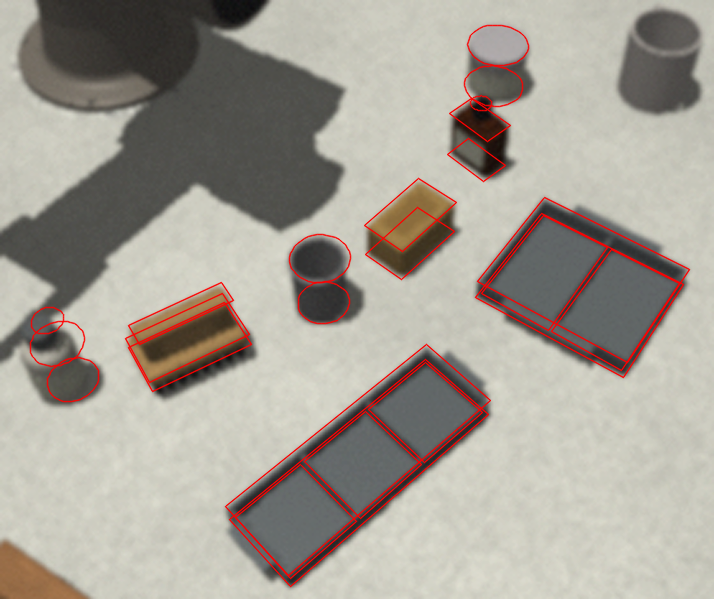

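```bash
python3 - <<'E'
import cv2,numpy as np
t=cv2.imread("pics/top0.png");s=cv2.imread("pics/scene0.png")
def z(im,x0,y0,a=1.0):
    c=cv2.resize(im[y0:y0+36,x0:x0+36],(396,396),interpolation=cv2.INTER_NEAREST)
    c=cv2.convertScaleAbs(c,alpha=a)
    for i in range(0,36,6):
        cv2.putText(c,str(x0+i),(i*11,9),0,.3,(0,0,255));cv2.putText(c,str(y0+i),(0,i*11+9),0,.3,(0,0,255))
        cv2.line(c,(i*11,0),(i*11,396),(0,0,255),1);cv2.line(c,(0,i*11),(396,i*11),(0,0,255),1)
    return c
cv2.imwrite("pics/z1.png",np.hstack([z(t,380,248),z(t,185,218)]))
cv2.imwrite("pics/z2.png",np.hstack([z(s,130,230,1.6),z(s,300,145,1.6)]))
# table edge straightness, first bright row per column
g=cv2.cvtColor(t,cv2.COLOR_BGR2GRAY)
for x in (20,60,100,150,200,230,260,290,320,510,540):
    col=g[35:70,x].astype(int); print(x,col[5:25:1])
E
```

```text
20 [147 148 146 150 139 173 177 171 164 171 170 172 170 169 171 166 165 168
 168 170]
60 [ 26  25  26  24  14 159 169 172 169 168 167 169 170 169 171 170 169 170
 175 176]
100 [ 27  27  27  26  19  72 172 170 165 167 172 170 173 175 174 172 170 170
 169 168]
150 [ 25  27  27  24  25  16 165 174 171 172 176 173 171 168 171 173 172 171
 168 166]
200 [ 26  27  26  27  27  21  73 172 171 171 176 178 178 171 172 172 172 166
 174 174]
230 [152 153 151 152 153 151 142 167 173 171 167 169 173 176 173 171 170 175
 179 181]
260 [150 149 151 152 152 153 153 159 171 174 171 170 170 167 165 169 170 170
 170 170]
290 [152 152 151 151 150 149 150 137 162 165 163 163 162 163 166 166 166 172
 171 169]
320 [127  77  72  74  73  73  70  79 176 175 171 174 169 168 170 171 170 172
 170 171]
510 [149 149 149 148 148 148 149 146 147 136 175 179 174 164 171 169 171 170
 171 175]
540 [156 157 157 157 157 156 157 154 154 142 163 168 170 169 167 172 176 172
 172 180]
```

View pics/z1.png

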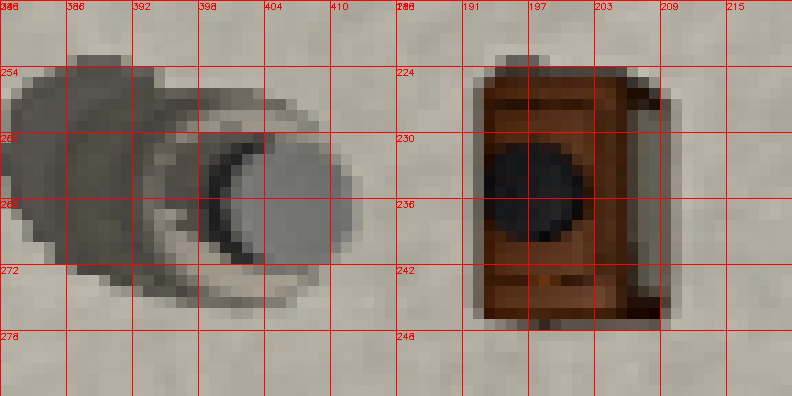

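View pics/z2.png

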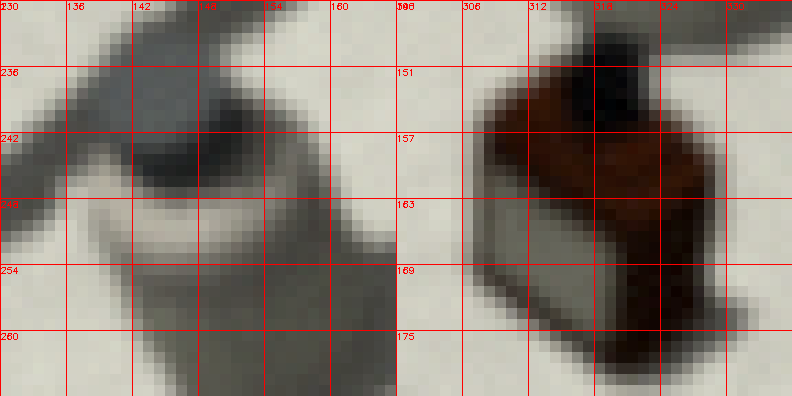

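The table edge is straight to about 0.4 px, so distortion is negligible and my picks were the weak part. Re-reading the zoom, the bottle cap is centred at (406.5,266.5) and the flask cap at (198,235.5). Next I'll zoom in on the cup, soap, brush and trays.

```bash
python3 - <<'E'
import cv2,numpy as np
t=cv2.imread("pics/top0.png")
def z(im,x0,y0,w,h,k,a=1.2):
    c=cv2.resize(im[y0:y0+h,x0:x0+w],(w*k,h*k),interpolation=cv2.INTER_NEAREST)
    c=cv2.convertScaleAbs(c,alpha=a)
    for i in range(0,w,10):
        cv2.putText(c,str(x0+i),(i*k,9),0,.33,(0,0,255));cv2.line(c,(i*k,0),(i*k,h*k),(0,0,255),1)
    for i in range(0,h,10):
        cv2.putText(c,str(y0+i),(0,i*k+9),0,.33,(0,0,255));cv2.line(c,(0,i*k),(w*k,i*k),(0,0,255),1)
    return c
cv2.imwrite("pics/y1.png",z(t,190,125,72,75,8))
cv2.imwrite("pics/y2.png",z(t,283,145,107,42,7))
cv2.imwrite("pics/y3.png",z(t,232,208,88,34,9))
cv2.imwrite("pics/y4.png",z(t,325,222,58,38,12))
E
```

```text
(no output)
```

View pics/y1.png

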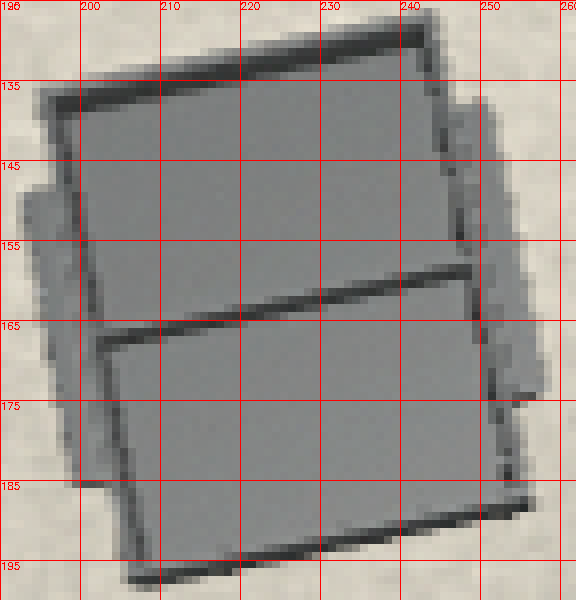

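View pics/y2.png

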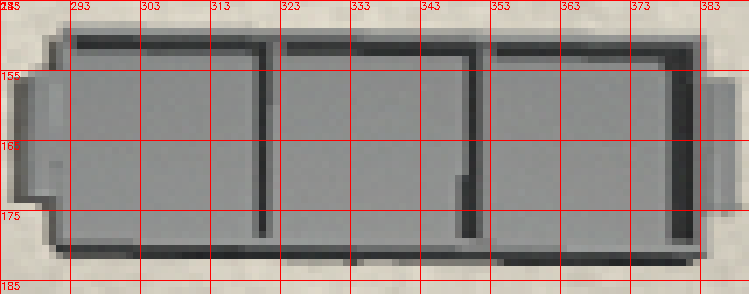

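View pics/y3.png

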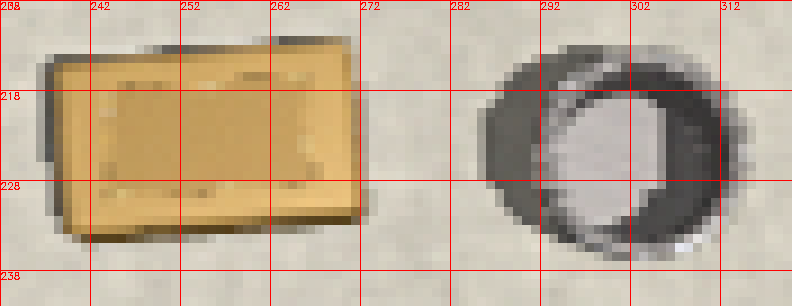

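View pics/y4.png

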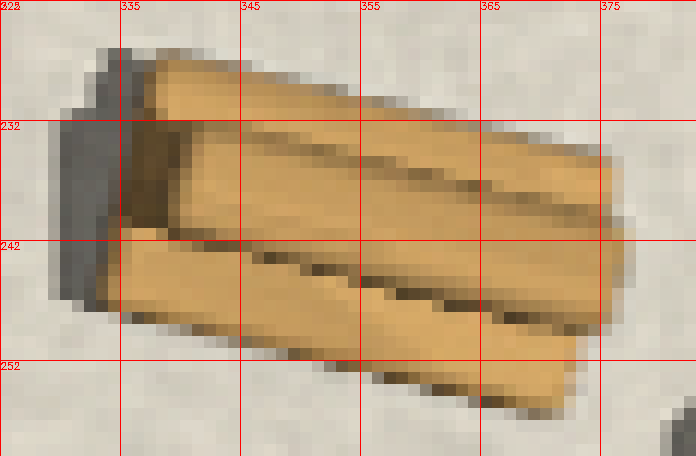

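```bash
cat > fit1.py <<'E'
from h import *
import pickle
a=lambda *p:np.array(p)-.5
P={}
def go(m,p0,L,px,**k):
    P[m],e=fit(p0,L,px,**k);print(m,P[m].round(3),round(e,2))
go("tray_hand",[500,80,.2],rect(164,132,26),a((194.8,136),(244,126.7),(256.2,187.3),(206,196.3)))
go("tray_machine",[500,-100,0],rect(82,238,26),a((291.3,149),(383.7,150),(383.7,180.2),(291,179.8)))
go("soap",[400,30,0],rect(50,84,46),a((238,214.7),(271,212.5),(272.3,232.3),(239.5,234)))
go("brush",[380,-120,0],np.r_[rect(56,100,38),rect(24,92,76)],a((338,226.5),(376,235),(371.8,256.3),(333.8,248.2),(340,232),(377.2,240.5),(375.5,249.5),(339.5,241.5)))
go("flask",[380,120,0],[[0,0,86]],a((198.2,235.7)),yaw=False)
go("cup",[400,-50,0],[[0,0,72]],a((303,225)),yaw=False)
go("bottle",[340,-200,0],[[0,0,98]],a((406.7,266.7)),yaw=False)
pickle.dump(P,open("P.pkl","wb"))
t=cv2.imread("pics/top0.png");s=cv2.imread("pics/scene0.png")
overlay(t,P,"top",(185,115,345,285),3.5,"pics/pa.png");overlay(t,P,"top",(280,130,420,285),3.8,"pics/pb.png")
overlay(s,P,"scene",(130,110,410,345),2.55,"pics/ps.png")
E
python3 fit1.py; sed -i 's/alpha=1.5,beta=10/alpha=1.2/' h.py
```

```text
tray_hand [6.23675e+02 1.38623e+02 2.09000e-01] 0.78
tray_machine [ 6.18670e+02 -1.50493e+02  4.00000e-03] 0.61
soap [4.62644e+02 5.68810e+01 7.80000e-02] 0.62
brush [ 4.21703e+02 -1.91805e+02 -2.01000e-01] 1.31
flask [428.097 189.401   0.   ] 0.0
cup [458.239 -60.17    0.   ] 0.0
bottle [ 362.823 -299.327    0.   ] 0.0
```

View pics/pb.png

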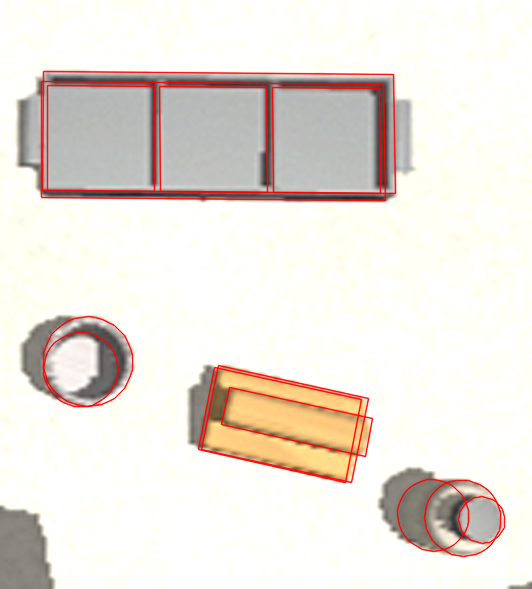

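View pics/ps.png

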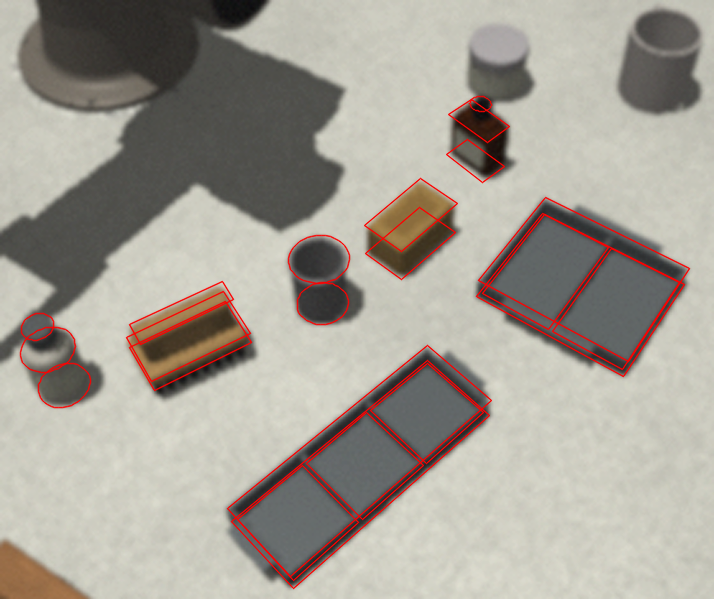

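```bash
cat > g.py <<'E'
import sys,numpy as np
from scipy.spatial.transform import Rotation as Ro
from plant import get_obs
def go(x,y,z,yaw):
    o=get_obs();p=np.array(o["tool_pos"]);R=Ro.from_euler("xyz",o["tcp_rot"])
    T=Ro.from_euler("xyz",[np.pi,0,yaw])
    d=R.inv().apply(np.array([x,y,z])-p)/400
    r=np.degrees((R.inv()*T).as_rotvec())/30
    print("now",p.round(1),np.round(o["tcp_rot"],3),"F",np.round(o["contact_force"],1),"w",round(float(o["grip_width"]),1),"t",round(o["time"],2))
    print("shift",d.round(3),"turn",r.round(3), "z per 100mm",0.25)
if __name__=="__main__": go(*map(float,sys.argv[1:]))
E
python3 g.py 363 -299 160 0.77; python3 g.py 363 -299 160 0.37;python3 g.py 363 -299 160 0.87
```

```text
now [ 189.7 -489.2  243.1] [-3.14 -0.    0.37] F [0.1 0.5 0.5] w 91.8 t 0.1
shift [ 0.576 -0.286  0.208] turn [-0.002 -0.001 -0.764] z per 100mm 0.25
now [ 189.7 -489.2  243.1] [-3.14 -0.    0.37] F [0.1 0.5 0.5] w 91.8 t 0.1
shift [ 0.576 -0.286  0.208] turn [-0.003 -0.    -0.   ] z per 100mm 0.25
now [ 189.7 -489.2  243.1] [-3.14 -0.    0.37] F [0.1 0.5 0.5] w 91.8 t 0.1
shift [ 0.576 -0.286  0.208] turn [-0.002 -0.001 -0.955] z per 100mm 0.25
```

carry_out --moves '[0.576, -0.286, 0.208, 0, 0, -0.95, 1, 0.576, -0.286, 0.208, 0, 0, -0.95, 1, 0.576, -0.286, 0.208, 0, 0, -0.95, 1, 0.576, -0.286, 0.208, 0, 0, -0.95, 1, 0.576, -0.286, 0.208, 0, 0, -0.95, 1, 0.576, -0.286, 0.208, 0, 0, -0.95, 1, 0.576, -0.286, 0.208, 0, 0, -0.95, 1, 0.576, -0.286, 0.208, 0, 0, -0.95, 1]'

```text
time: 0.9
tool_pos: [363.1, -299.2, 160.1]
tcp_rot: [-3.14, -0.0, 0.869]
contact_force: [0.0, -1.5, -0.7]
grip_width: 92.0
```

```bash
python3 g.py 363 -299 53 0.87; python3 - <<'E'
from h import *
import pickle
cv2.imwrite("pics/s1.png",capture("scene")[:,:,::-1])
s=cv2.imread("pics/s1.png");cv2.imwrite("pics/s1z.png",cv2.resize(s[170:330,90:250],None,fx=3.5,fy=3.5))
E
```

```text
now [ 363.1 -299.2  160.1] [-3.14  -0.     0.869] F [ 0.  -1.5 -0.7] w 92.0 t 0.9
shift [ 0.    -0.     0.268] turn [-0.003 -0.001 -0.003] z per 100mm 0.25
```

View pics/s1z.png

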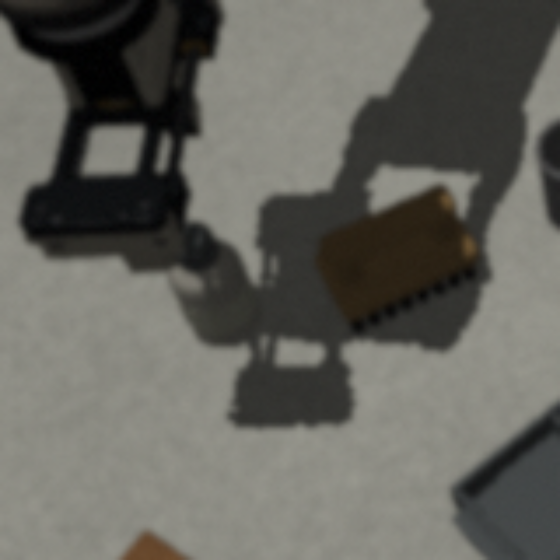

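```bash
python3 - <<'E'
from h import *
s=cv2.imread("pics/s1.png")
o=get_obs();p=np.array(o["tool_pos"]);y=o["tcp_rot"][2];j=np.array([np.sin(y),-np.cos(y),0])
P=[p,p+46*j,p-46*j,p+46*j-[0,0,17],p-46*j-[0,0,17],p-[0,0,107],p+[0,0,50]]
q=(proj(P,"scene")-[90,100])*2.5;print(q.round())
z=cv2.convertScaleAbs(cv2.resize(s[100:330,90:330],None,fx=2.5,fy=2.5),alpha=2)
for i,a in enumerate(q): cv2.circle(z,tuple(int(v) for v in a),3,(0,0,255),-1);cv2.putText(z,str(i),(int(a[0])+4,int(a[1])),0,.4,(0,255,0))
cv2.imwrite("pics/s1y.png",z)
E
```

```text
[[116. 302.]
 [107. 348.]
 [124. 259.]
 [112. 359.]
 [129. 272.]
 [147. 371.]
 [ 99. 265.]]
```

View pics/s1y.png

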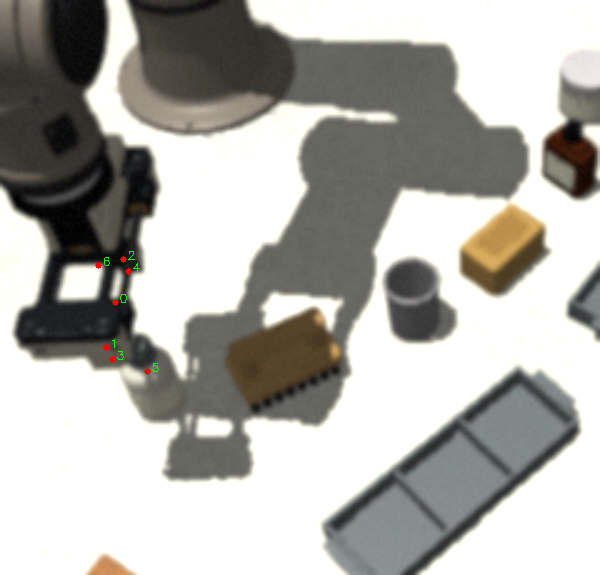

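```bash
python3 - <<'E'
from h import *
t=np.ascontiguousarray(capture("top")[:,:,::-1]);cv2.imwrite("pics/t2.png",t)
o=get_obs();p=np.array(o["tool_pos"]);y=o["tcp_rot"][2];j=np.array([np.sin(y),-np.cos(y),0])
P=[p,p+46*j,p-46*j,p+46*j-[0,0,17],p-46*j-[0,0,17],p-[0,0,107],p+[0,0,50]]
q=(proj(P,"top")-[300,180])*3
z=cv2.convertScaleAbs(cv2.resize(t[180:380,300:500],None,fx=3,fy=3),alpha=1.8)
for i,a in enumerate(q): cv2.circle(z,tuple(int(v) for v in a),3,(0,0,255),-1);cv2.putText(z,str(i),(int(a[0])+4,int(a[1])),0,.4,(0,255,0))
cv2.imwrite("pics/t2z.png",z)
E
```

```text
(no output)
```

View pics/t2z.png

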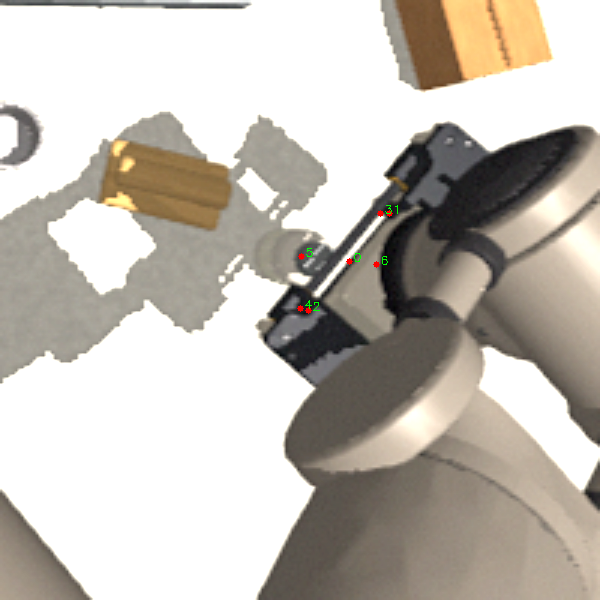

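The top view shows the jaws straddling the bottle axis, with the projected pad points on the finger blocks. I'll descend and grip.

carry_out --moves '[0, 0, 0.1, 0, 0, 0, 1, 0, 0, 0.18, 0, 0, 0, 1, 0, 0, 0.24, 0, 0, 0, 1, 0, 0, 0.268, 0, 0, 0, 1, 0, 0, 0.268, 0, 0, 0, 1, 0, 0, 0.268, 0, 0, 0, 0.3, 0, 0, 0.268, 0, 0, 0, 0.3, 0, 0, 0.268, 0, 0, 0, 0.3]'

```text
time: 1.8
tool_pos: [363.2, -300.7, 54.4]
tcp_rot: [3.14, -0.0, 0.866]
contact_force: [0.7, 0.4, -0.2]
grip_width: 72.6
```

carry_out --moves '[0, 0, 0, 0, 0, 0, 0.2, 0, 0, 0, 0, 0, 0, 0.2, 0, 0, 0, 0, 0, 0, 0.2, 0, 0, 0, 0, 0, 0, 0.2, 0, 0, 0, 0, 0, 0, 0.2, 0, 0, 0, 0, 0, 0, 0.2, 0, 0, 0, 0, 0, 0, 0.2, 0, 0, 0, 0, 0, 0, 0.2]'

```text
time: 2.6
tool_pos: [363.2, -300.6, 54.5]
tcp_rot: [3.14, -0.0, 0.866]
contact_force: [-1.2, 1.2, 4.9]
grip_width: 47.1
```

```bash
python3 g.py 363 -299 180 0.87
```

```text
now [ 363.2 -300.6   54.5] [ 3.14  -0.     0.866] F [-1.2  1.2  4.9] w 47.1 t 2.6
shift [ 0.003 -0.002 -0.314] turn [ 0.003 -0.    -0.007] z per 100mm 0.25
```

Width 47 mm means the bottle is held. I'll lift it.

carry_out --moves '[0, 0, -0.06, 0, 0, 0, 0.2, 0, 0, -0.14, 0, 0, 0, 0.2, 0, 0, -0.22, 0, 0, 0, 0.2, 0, 0, -0.3, 0, 0, -0.2, 0.2, 0, 0, -0.3, 0, 0, -0.4, 0.2, 0, 0, -0.3, 0, 0, -0.6, 0.2, 0, 0, -0.3, 0, 0, -0.8, 0.2, 0, 0, -0.3, 0, 0, -0.8, 0.2]'

```text
time: 3.4
tool_pos: [362.9, -300.4, 174.2]
tcp_rot: [3.14, 0.0, 1.286]
contact_force: [0.5, -0.5, -1.0]
grip_width: 47.0
```

```bash
python3 g.py 619 -229 175 1.57
```

```text
now [ 362.9 -300.4  174.2] [3.14  0.    1.286] F [ 0.5 -0.5 -1. ] w 47.0 t 3.4
shift [ 0.351  0.564 -0.001] turn [ 0.002  0.001 -0.542] z per 100mm 0.25
```

carry_out --moves '[0.06, 0.1, 0, 0, 0, -0.1, 0.2, 0.12, 0.19, 0, 0, 0, -0.2, 0.2, 0.18, 0.29, 0, 0, 0, -0.3, 0.2, 0.24, 0.39, 0, 0, 0, -0.4, 0.2, 0.3, 0.48, 0, 0, 0, -0.5, 0.2, 0.351, 0.564, 0, 0, 0, -0.54, 0.2, 0.351, 0.564, 0, 0, 0, -0.54, 0.2, 0.351, 0.564, 0, 0, 0, -0.54, 0.2]'

```text
time: 4.2
tool_pos: [618.9, -228.3, 173.0]
tcp_rot: [-3.141, -0.0, 1.568]
contact_force: [-0.2, 0.4, -1.3]
grip_width: 47.1
```

```bash
python3 g.py 619 -229 60 1.57; python3 - <<'E'
from h import *
import pickle
P=pickle.load(open("P.pkl","rb"))
for n,b in(("scene",(160,190,400,390)),("top",(270,120,440,250))):
    im=capture(n)[:,:,::-1];o=overlay(np.ascontiguousarray(im),{k:P[k] for k in("tray_machine",)},n,b,3 if n=="scene" else 4,f"pics/b_{n}.png")
E
```

```text
now [ 618.9 -228.3  173. ] [-3.141 -0.     1.568] F [-0.2  0.4 -1.3] w 47.1 t 4.2
shift [-0.002  0.     0.282] turn [-0.002 -0.    -0.004] z per 100mm 0.25
```

View pics/b_scene.png

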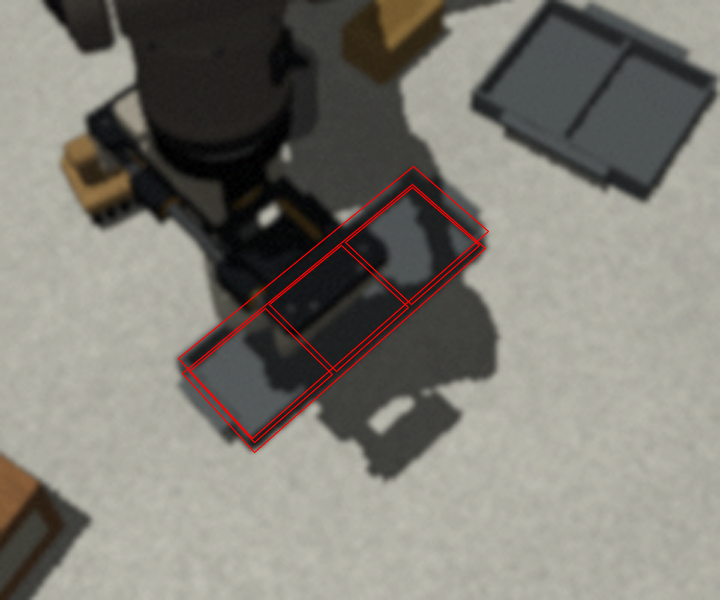

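The tray overlay agrees with the image, so I'll lower the bottle (TCP 58.5 is floor contact).

carry_out --moves '[0, 0, 0.06, 0, 0, 0, 0.2, 0, 0, 0.12, 0, 0, 0, 0.2, 0, 0, 0.17, 0, 0, 0, 0.2, 0, 0, 0.21, 0, 0, 0, 0.2, 0, 0, 0.24, 0, 0, 0, 0.2, 0, 0, 0.265, 0, 0, 0, 0.2, 0, 0, 0.28, 0, 0, 0, 0.2, 0, 0, 0.286, 0, 0, 0, 0.2]'

```text
time: 5.1
tool_pos: [617.7, -229.5, 59.2]
tcp_rot: [-3.141, 0.0, 1.566]
contact_force: [0.6, 0.8, -0.2]
grip_width: 47.1
```

```bash
python3 g.py 619 -229 58.5 1.57
```

```text
now [ 617.7 -229.5   59.2] [-3.141  0.     1.566] F [ 0.6  0.8 -0.2] w 47.1 t 5.1
shift [0.001 0.003 0.002] turn [-0.001  0.    -0.007] z per 100mm 0.25
```

carry_out --moves '[0, 0, 0.003, 0, 0, 0, 0.2, 0, 0, 0.003, 0, 0, 0, 0.2, 0, 0, 0.003, 0, 0, 0, 0.8, 0, 0, 0.003, 0, 0, 0, 0.8, 0, 0, 0.003, 0, 0, 0, 0.8, 0, 0, 0.003, 0, 0, 0, 0.8, 0, 0, 0.003, 0, 0, 0, 0.8, 0, 0, 0.003, 0, 0, 0, 0.8]'

```text
time: 5.9
tool_pos: [617.7, -229.5, 58.0]
tcp_rot: [-3.141, 0.0, 1.566]
contact_force: [-0.6, -0.5, -0.7]
grip_width: 73.4
```

carry_out --moves '[0, 0, -0.06, 0, 0, 0, 0.9, 0, 0, -0.14, 0, 0, 0, 1, 0, 0, -0.24, 0, 0, 0, 1, 0, 0, -0.3, 0, 0, 0, 1, 0, 0, -0.3, 0, 0, 0, 1, 0, 0, -0.3, 0, 0, 0, 1, 0, 0, -0.3, 0, 0, 0, 1, 0, 0, -0.3, 0, 0, 0, 1]'

```text
time: 6.7
tool_pos: [617.1, -229.1, 176.3]
tcp_rot: [-3.138, -0.001, 1.566]
contact_force: [-0.0, -0.2, -0.7]
grip_width: 91.7
```

```bash
python3 g.py 421.7 -191.8 180 1.37
```

```text
now [ 617.1 -229.1  176.3] [-3.138e+00 -1.000e-03  1.566e+00] F [-0.  -0.2 -0.7] w 91.7 t 6.7
shift [ 0.091 -0.489 -0.007] turn [-0.006 -0.001  0.375] z per 100mm 0.25
```

carry_out --moves '[0.018, -0.1, 0, 0, 0, 0.1, 1, 0.036, -0.2, 0, 0, 0, 0.2, 1, 0.054, -0.3, 0, 0, 0, 0.3, 1, 0.072, -0.4, 0, 0, 0, 0.375, 1, 0.091, -0.489, 0.03, 0, 0, 0.375, 1, 0.091, -0.489, 0.06, 0, 0, 0.375, 1, 0.091, -0.489, 0.06, 0, 0, 0.375, 1, 0.091, -0.489, 0.06, 0, 0, 0.375, 1]'

```text
time: 7.5
tool_pos: [422.0, -192.1, 152.9]
tcp_rot: [-3.138, -0.001, 1.37]
contact_force: [0.0, -0.4, -0.1]
grip_width: 91.8
```

```bash
python3 g.py 421.7 -191.8 63 1.37;  python3 - <<'E'
from h import *
im=capture("scene")[:,:,::-1];cv2.imwrite("pics/c1.png",cv2.convertScaleAbs(cv2.resize(im[110:350,110:410],None,fx=2.4,fy=2.4),alpha=1.5))
E
```

```text
now [ 422.  -192.1  152.9] [-3.138e+00 -1.000e-03  1.370e+00] F [ 0.  -0.4 -0.1] w 91.8 t 7.5
shift [ 0.    -0.     0.225] turn [-0.007 -0.001 -0.   ] z per 100mm 0.25
```

View pics/c1.png

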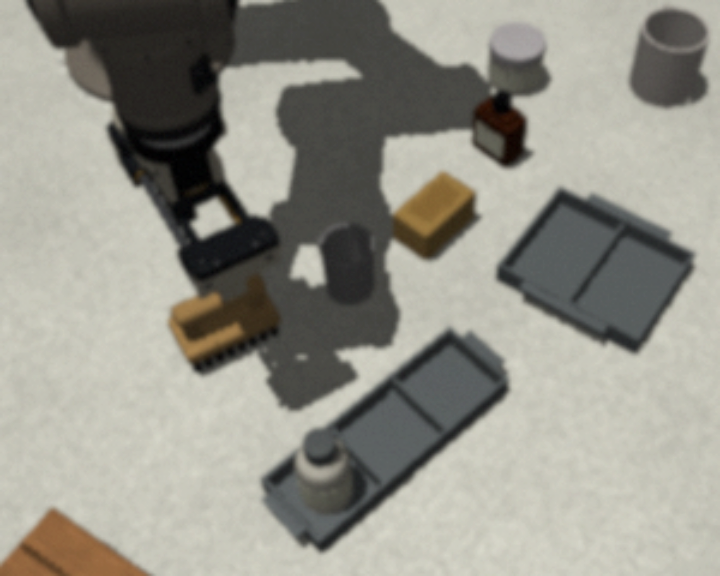

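The bottle stands upright in the -y compartment (crop 325,480), and the gripper is over the brush handle. I'll descend to TCP 64.

carry_out --moves '[0, 0, 0.08, 0, 0, 0, 0.8, 0, 0, 0.15, 0, 0, 0, 0.8, 0, 0, 0.2, 0, 0, 0, 0.8, 0, 0, 0.222, 0, 0, 0, 0.8, 0, 0, 0.224, 0, 0, 0, 0.4, 0, 0, 0.224, 0, 0, 0, 0.1, 0, 0, 0.224, 0, 0, 0, 0.1, 0, 0, 0.224, 0, 0, 0, 0.1]'

```text
time: 8.35
tool_pos: [422.7, -192.5, 64.5]
tcp_rot: [-3.14, 0.0, 1.37]
contact_force: [-0.1, -1.2, -0.6]
grip_width: 46.2
```

carry_out --moves '[0, 0, 0, 0, 0, 0, 0.1, 0, 0, 0, 0, 0, 0, 0.1, 0, 0, 0, 0, 0, 0, 0.1, 0, 0, 0, 0, 0, 0, 0.1, 0, 0, 0, 0, 0, 0, 0.1, 0, 0, 0, 0, 0, 0, 0.1, 0, 0, 0, 0, 0, 0, 0.1, 0, 0, 0, 0, 0, 0, 0.1]'

```text
time: 9.15
tool_pos: [422.7, -192.5, 64.6]
tcp_rot: [-3.141, 0.001, 1.37]
contact_force: [-1.1, 0.1, 5.5]
grip_width: 23.5
```

```bash
python3 g.py 421.7 -191.8 175 1.37
```

```text
now [ 422.7 -192.5   64.6] [-3.141e+00  1.000e-03  1.370e+00] F [-1.1  0.1  5.5] w 23.5 t 9.15
shift [ 0.001 -0.003 -0.276] turn [-0.002  0.001  0.   ] z per 100mm 0.25
```

Handle held at 23.5 mm. I'll lift and carry it to tray_hand's far compartment, biased 5 mm outward to leave finger room for the soap.

carry_out --moves '[0, 0, -0.06, 0, 0, 0, 0.1, 0, 0, -0.14, 0, 0, 0, 0.1, 0, 0, -0.22, 0, 0, 0, 0.1, 0, 0, -0.28, 0, 0, -0.1, 0.1, 0, 0, -0.28, 0, 0, -0.3, 0.1, 0, 0, -0.28, 0, 0, -0.5, 0.1, 0, 0, -0.28, 0, 0, -0.7, 0.1, 0, 0, -0.28, 0, 0, -0.7, 0.1]'

```text
time: 9.95
tool_pos: [422.7, -192.3, 176.3]
tcp_rot: [-3.14, -0.0, 1.738]
contact_force: [0.1, -0.7, -1.6]
grip_width: 23.7
```

```bash
python3 g.py 667.7 147.9 175 1.78
```

```text
now [ 422.7 -192.3  176.3] [-3.14  -0.     1.738] F [ 0.1 -0.7 -1.6] w 23.7 t 9.95
shift [0.737 0.745 0.002] turn [-0.003 -0.001 -0.081] z per 100mm 0.25
```

carry_out --moves '[0.07, 0.07, 0, 0, 0, 0, 0.1, 0.15, 0.15, 0, 0, 0, 0, 0.1, 0.23, 0.23, 0, 0, 0, -0.04, 0.1, 0.31, 0.31, 0, 0, 0, -0.08, 0.1, 0.39, 0.39, 0, 0, 0, -0.08, 0.1, 0.47, 0.47, 0, 0, 0, -0.08, 0.1, 0.55, 0.55, 0, 0, 0, -0.08, 0.1, 0.61, 0.61, 0, 0, 0, -0.08, 0.1]'

```text
time: 10.75
tool_pos: [623.7, 91.4, 175.2]
tcp_rot: [-3.14, -0.001, 1.778]
contact_force: [0.9, 0.1, -0.1]
grip_width: 23.8
```

```bash
python3 g.py 667.7 147.9 155 1.78
```

```text
now [623.7  91.4 175.2] [-3.140e+00 -1.000e-03  1.778e+00] F [ 0.9  0.1 -0.1] w 23.8 t 10.75
shift [0.116 0.137 0.05 ] turn [-0.004 -0.002 -0.005] z per 100mm 0.25
```

carry_out --moves '[0.04, 0.05, 0, 0, 0, 0, 0.1, 0.08, 0.1, 0.02, 0, 0, 0, 0.1, 0.116, 0.137, 0.05, 0, 0, 0, 0.1, 0.116, 0.137, 0.08, 0, 0, 0, 0.1, 0.116, 0.137, 0.08, 0, 0, 0, 0.1, 0.116, 0.137, 0.08, 0, 0, 0, 0.1, 0.116, 0.137, 0.08, 0, 0, 0, 0.1, 0.116, 0.137, 0.08, 0, 0, 0, 0.1]'

```text
time: 11.55
tool_pos: [668.0, 147.4, 144.2]
tcp_rot: [-3.141, -0.001, 1.776]
contact_force: [-0.5, -0.2, -1.5]
grip_width: 24.1
```

```bash
python3 g.py 667.7 147.9 69.6 1.78;  python3 - <<'E'
from h import *
im=capture("scene")[:,:,::-1];cv2.imwrite("pics/d1.png",cv2.convertScaleAbs(cv2.resize(im[130:310,250:490],None,fx=3,fy=3),alpha=1.5))
im=capture("top")[:,:,::-1];cv2.imwrite("pics/d2.png",cv2.convertScaleAbs(cv2.resize(im[100:250,150:330],None,fx=4,fy=4),alpha=1.5))
E
```

```text
now [668.  147.4 144.2] [-3.141e+00 -1.000e-03  1.776e+00] F [-0.5 -0.2 -1.5] w 24.1 t 11.55
shift [ 0.001 -0.     0.187] turn [-0.001 -0.001 -0.007] z per 100mm 0.25
```

View pics/d1.png

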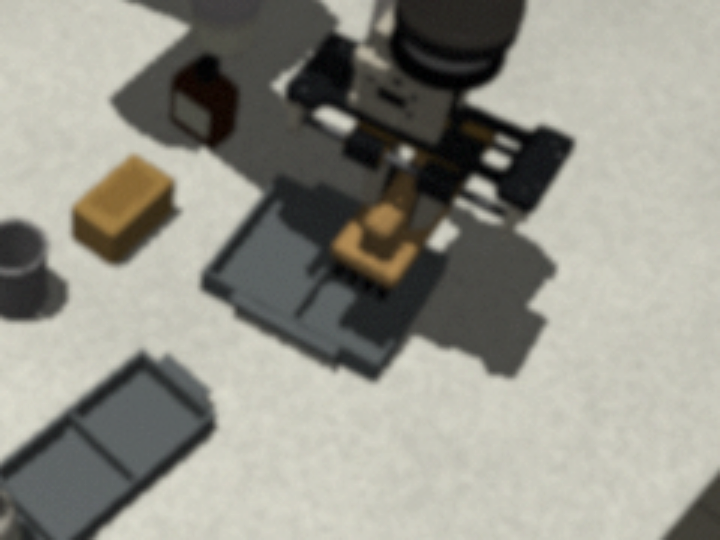

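View pics/d2.png

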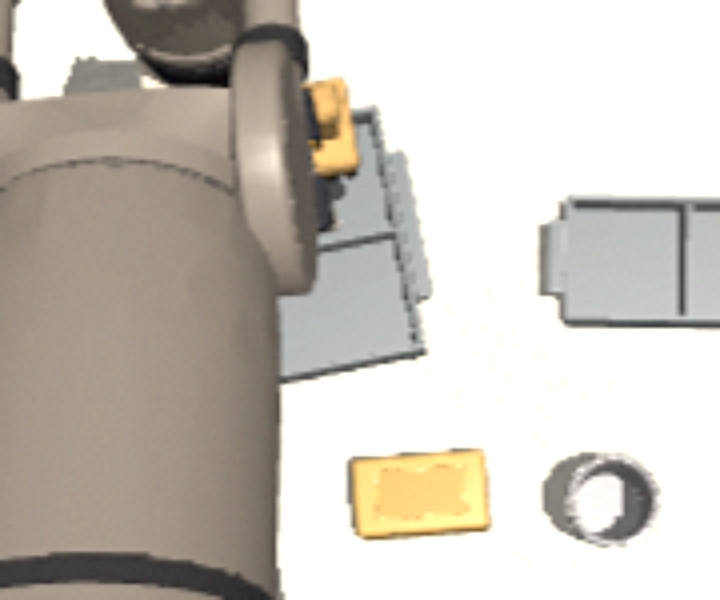

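The brush is level and aligned over the far compartment in both views. I'll lower it.

carry_out --moves '[0, 0, 0.04, 0, 0, 0, 0.1, 0, 0, 0.08, 0, 0, 0, 0.1, 0, 0, 0.11, 0, 0, 0, 0.1, 0, 0, 0.14, 0, 0, 0, 0.1, 0, 0, 0.16, 0, 0, 0, 0.1, 0, 0, 0.175, 0, 0, 0, 0.1, 0, 0, 0.185, 0, 0, 0, 0.1, 0, 0, 0.189, 0, 0, 0, 0.1]'

```text
time: 12.45
tool_pos: [667.9, 147.8, 68.7]
tcp_rot: [-3.141, -0.001, 1.777]
contact_force: [-3.1, 0.2, 7.5]
grip_width: 23.8
```

carry_out --moves '[0, 0, 0.002, 0, 0, 0, 0.1, 0, 0, 0.002, 0, 0, 0, 0.1, 0, 0, 0.002, 0, 0, 0, 0.42, 0, 0, 0.002, 0, 0, 0, 0.42, 0, 0, 0.002, 0, 0, 0, 0.42, 0, 0, 0.002, 0, 0, 0, 0.42, 0, 0, 0.002, 0, 0, 0, 0.42, 0, 0, 0.002, 0, 0, 0, 0.42]'

```text
time: 13.25
tool_pos: [667.9, 147.8, 67.9]
tcp_rot: [-3.141, -0.001, 1.777]
contact_force: [0.6, 0.6, 0.1]
grip_width: 38.6
```

carry_out --moves '[0, 0, -0.05, 0, 0, 0, 0.42, 0, 0, -0.12, 0, 0, 0, 0.42, 0, 0, -0.2, 0, 0, 0, 0.7, 0, 0, -0.24, 0, 0, 0, 0.8, 0, 0, -0.24, 0, 0, 0.2, 0.8, 0, 0, -0.24, 0, 0, 0.4, 0.8, 0, 0, -0.24, 0, 0, 0.4, 0.8, 0, 0, -0.24, 0, 0, 0.4, 0.8]'

```text
time: 14.05
tool_pos: [668.0, 147.7, 163.7]
tcp_rot: [-3.141, -0.001, 1.57]
contact_force: [-0.2, 0.2, 1.0]
grip_width: 73.3
```

```bash
python3 g.py 462.6 56.9 150 1.65
```

```text
now [668.  147.7 163.7] [-3.141e+00 -1.000e-03  1.570e+00] F [-0.2  0.2  1. ] w 73.3 t 14.05
shift [-0.227 -0.513  0.035] turn [-0.002 -0.001 -0.153] z per 100mm 0.25
```

carry_out --moves '[-0.045, -0.1, 0, 0, 0, 0, 0.8, -0.09, -0.2, 0, 0, 0, 0, 0.8, -0.135, -0.3, 0, 0, 0, -0.05, 0.8, -0.18, -0.4, 0, 0, 0, -0.1, 0.8, -0.227, -0.513, 0.03, 0, 0, -0.15, 0.8, -0.227, -0.513, 0.1, 0, 0, -0.15, 0.8, -0.227, -0.513, 0.1, 0, 0, -0.15, 0.8, -0.227, -0.513, 0.1, 0, 0, -0.15, 0.8]'

```text
time: 14.85
tool_pos: [463.6, 57.1, 124.4]
tcp_rot: [-3.141, -0.001, 1.65]
contact_force: [0.7, 0.4, 0.5]
grip_width: 73.4
```

```bash
python3 g.py 462.6 56.9 46 1.65;  python3 - <<'E'
from h import *
im=capture("scene")[:,:,::-1];cv2.imwrite("pics/e1.png",cv2.convertScaleAbs(cv2.resize(im[110:310,210:450],None,fx=3,fy=3),alpha=1.5))
E
```

```text
now [463.6  57.1 124.4] [-3.141e+00 -1.000e-03  1.650e+00] F [0.7 0.4 0.5] w 73.4 t 14.85
shift [-0.    -0.002  0.196] turn [-0.001 -0.001 -0.001] z per 100mm 0.25
```

View pics/e1.png

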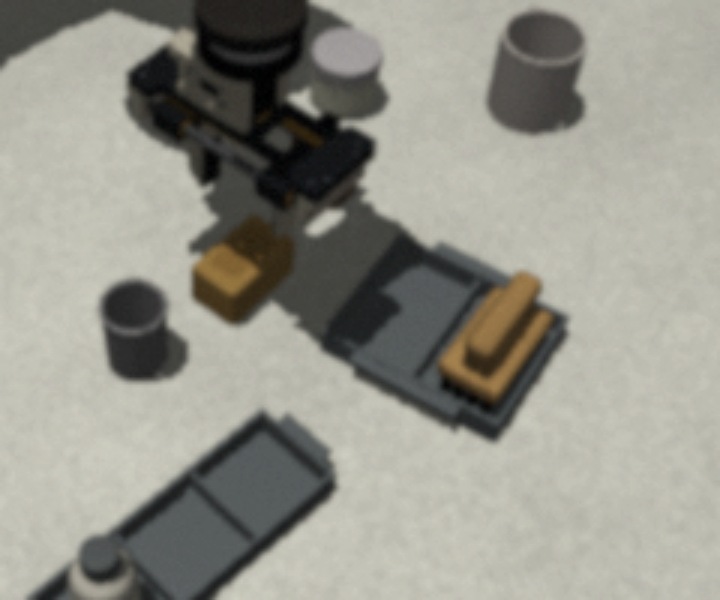

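The brush stands on its bristles in the far compartment (crop 495,350), and the jaws straddle the soap. I'll descend to TCP 46.

carry_out --moves '[0, 0, 0.06, 0, 0, 0, 0.8, 0, 0, 0.12, 0, 0, 0, 0.8, 0, 0, 0.17, 0, 0, 0, 0.8, 0, 0, 0.196, 0, 0, 0, 0.8, 0, -0.001, 0.196, 0, 0, 0, 0.8, 0, -0.001, 0.196, 0, 0, 0, 0.3, 0, -0.001, 0.196, 0, 0, 0, 0.3, 0, -0.001, 0.196, 0, 0, 0, 0.3]'

```text
time: 15.7
tool_pos: [464.5, 57.2, 47.2]
tcp_rot: [3.139, -0.0, 1.65]
contact_force: [-3.5, -0.1, 1.4]
grip_width: 53.9
```

carry_out --moves '[0, 0, 0, 0, 0, 0, 0.3, 0, 0, 0, 0, 0, 0, 0.3, 0, 0, 0, 0, 0, 0, 0.3, 0, 0, 0, 0, 0, 0, 0.3, 0, 0, 0, 0, 0, 0, 0.3, 0, 0, 0, 0, 0, 0, 0.3, 0, 0, 0, 0, 0, 0, 0.3, 0, 0, 0, 0, 0, 0, 0.3]'

```text
time: 16.5
tool_pos: [464.5, 57.2, 47.3]
tcp_rot: [3.139, -0.0, 1.65]
contact_force: [-0.5, -0.1, 1.7]
grip_width: 49.7
```

carry_out --moves '[0, 0, -0.02, 0, 0, 0, 0.3, 0, 0, -0.06, 0, 0, 0, 0.3, 0, 0, -0.12, 0, 0, 0, 0.3, 0, 0, -0.19, 0, 0, 0, 0.3, 0, 0, -0.25, 0, 0, -0.1, 0.3, 0, 0, -0.25, 0, 0, -0.2, 0.3, 0, 0, -0.25, 0, 0, -0.25, 0.3, 0, 0, -0.25, 0, 0, -0.25, 0.3]'

```text
time: 17.3
tool_pos: [463.8, 57.2, 147.1]
tcp_rot: [3.14, -0.0, 1.781]
contact_force: [0.0, 0.2, -2.7]
grip_width: 49.3
```

```bash
python3 g.py 579.6 129.3 140 1.78;  python3 - <<'E'
from h import *
import pickle
P=pickle.load(open("P.pkl","rb"))
im=capture("scene")[:,:,::-1];
overlay(np.ascontiguousarray(im),{k:P[k] for k in ("tray_hand",)},"scene",(210,110,450,310),3,"pics/e2.png")
E
```

```text
now [463.8  57.2 147.1] [ 3.14  -0.     1.781] F [ 0.   0.2 -2.7] w 49.3 t 17.3
shift [0.116 0.321 0.018] turn [ 0.004 -0.     0.001] z per 100mm 0.25
```

View pics/e2.png

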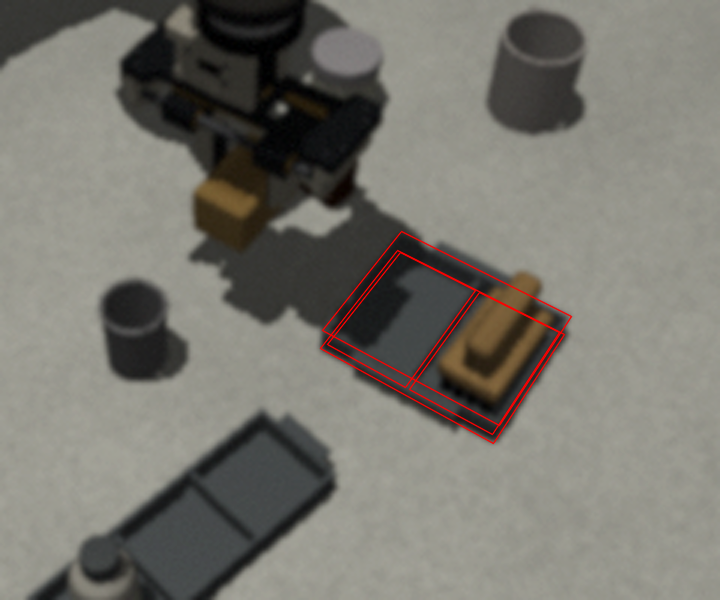

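The soap is held level and the tray hasn't moved. I'll carry it to the near compartment.

carry_out --moves '[0.029, 0.08, 0, 0, 0, 0, 0.3, 0.058, 0.16, 0, 0, 0, 0, 0.3, 0.087, 0.24, 0, 0, 0, 0, 0.3, 0.116, 0.321, 0, 0, 0, 0, 0.3, 0.116, 0.321, 0.03, 0, 0, 0, 0.3, 0.116, 0.321, 0.08, 0, 0, 0, 0.3, 0.116, 0.321, 0.12, 0, 0, 0, 0.3, 0.116, 0.321, 0.12, 0, 0, 0, 0.3]'

```text
time: 18.15
tool_pos: [577.2, 128.8, 95.7]
tcp_rot: [-3.136, -0.001, 1.779]
contact_force: [-0.8, 0.2, -1.5]
grip_width: 49.8
```

```bash
python3 g.py 579.6 129.3 51.6 1.78;  python3 - <<'E'
from h import *
im=capture("scene")[:,:,::-1];cv2.imwrite("pics/e3.png",cv2.convertScaleAbs(cv2.resize(im[110:310,250:490],None,fx=3,fy=3),alpha=1.5))
E
```

```text
now [577.2 128.8  95.7] [-3.136e+00 -1.000e-03  1.779e+00] F [-0.8  0.2 -1.5] w 49.8 t 18.15
shift [-0.     0.007  0.11 ] turn [-0.011 -0.002 -0.002] z per 100mm 0.25
```

View pics/e3.png

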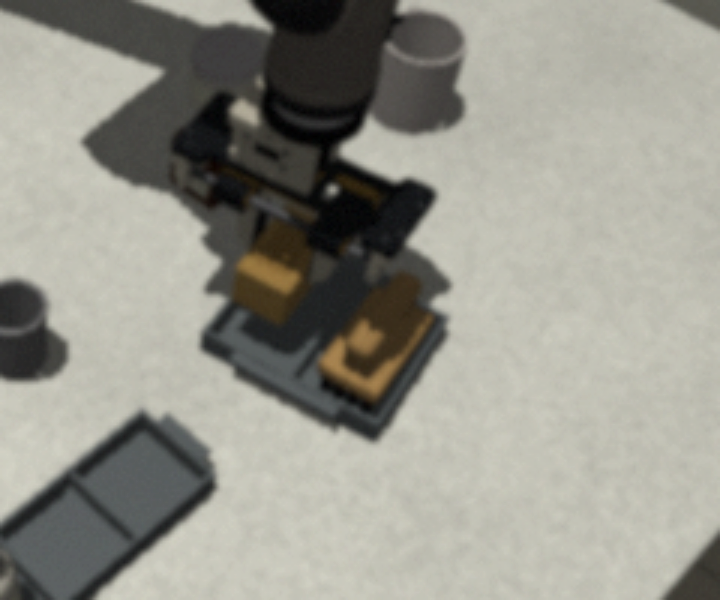

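carry_out --moves '[0, 0.007, 0.02, -0.01, 0, 0, 0.3, 0, 0.007, 0.04, -0.01, 0, 0, 0.3, 0, 0.007, 0.06, -0.01, 0, 0, 0.3, 0, 0.007, 0.075, -0.01, 0, 0, 0.3, 0, 0.007, 0.09, -0.01, 0, 0, 0.3, 0, 0.007, 0.1, -0.01, 0, 0, 0.3, 0, 0.007, 0.107, -0.01, 0, 0, 0.3, 0, 0.007, 0.111, -0.01, 0, 0, 0.3]'

```text
time: 19.0
tool_pos: [580.9, 129.5, 52.8]
tcp_rot: [3.139, -0.001, 1.779]
contact_force: [-0.9, 0.4, -1.6]
grip_width: 49.6
```

```bash
python3 g.py 579.6 129.3 51.2 1.78
```

```text
now [580.9 129.5  52.8] [ 3.139e+00 -1.000e-03  1.779e+00] F [-0.9  0.4 -1.6] w 49.6 t 19.0
shift [ 0.    -0.003  0.004] turn [ 0.004 -0.002 -0.002] z per 100mm 0.25
```

carry_out --moves '[0, 0, 0.005, 0, 0, 0, 0.3, 0, 0, 0.005, 0, 0, 0, 0.3, 0, 0, 0.005, 0, 0, 0, 0.62, 0, 0, 0.005, 0, 0, 0, 0.62, 0, 0, 0.005, 0, 0, 0, 0.62, 0, 0, 0.005, 0, 0, 0, 0.62, 0, 0, 0.005, 0, 0, 0, 0.62, 0, 0, 0.005, 0, 0, 0, 0.62]'

```text
time: 19.8
tool_pos: [580.9, 129.5, 50.7]
tcp_rot: [3.139, -0.001, 1.779]
contact_force: [-0.5, 0.1, 0.6]
grip_width: 56.9
```

carry_out --moves '[0, 0, -0.02, 0, 0, 0, 0.62, 0, 0, -0.06, 0, 0, 0, 0.62, 0, 0, -0.14, 0, 0, 0, 0.62, 0, 0, -0.23, 0, 0, 0, 0.62, 0, 0, -0.29, 0, 0, 0.2, 0.85, 0, 0, -0.29, 0, 0, 0.4, 0.85, 0, 0, -0.29, 0, 0, 0.4, 0.85, 0, 0, -0.29, 0, 0, 0.4, 0.85]'

```text
time: 20.6
tool_pos: [580.3, 129.3, 166.6]
tcp_rot: [3.14, -0.001, 1.572]
contact_force: [0.5, -0.3, 0.2]
grip_width: 77.7
```

```bash
python3 g.py 458.2 -60.2 160 1.57
```

```text
now [580.3 129.3 166.6] [ 3.140e+00 -1.000e-03  1.572e+00] F [ 0.5 -0.3  0.2] w 77.7 t 20.6
shift [-0.473 -0.306  0.016] turn [ 0.003 -0.002  0.005] z per 100mm 0.25
```

carry_out --moves '[-0.09, -0.06, 0, 0, 0, 0, 0.85, -0.18, -0.12, 0, 0, 0, 0, 0.85, -0.27, -0.18, 0, 0, 0, 0, 0.85, -0.36, -0.24, 0, 0, 0, 0, 0.85, -0.473, -0.306, 0.02, 0, 0, 0, 0.9, -0.473, -0.306, 0.07, 0, 0, 0, 0.9, -0.473, -0.306, 0.1, 0, 0, 0, 0.9, -0.473, -0.306, 0.1, 0, 0, 0, 0.9]'

```text
time: 21.4
tool_pos: [456.8, -60.2, 124.6]
tcp_rot: [-3.139, -0.003, 1.573]
contact_force: [0.8, 0.2, -0.3]
grip_width: 82.7
```

```bash
python3 g.py 458.2 -60.2 51 1.57;  python3 - <<'E'
from h import *
im=capture("scene")[:,:,::-1];cv2.imwrite("pics/f1.png",cv2.convertScaleAbs(cv2.resize(im[110:350,170:410],None,fx=2.5,fy=2.5),alpha=1.5))
E
```

```text
now [456.8 -60.2 124.6] [-3.139e+00 -3.000e-03  1.573e+00] F [ 0.8  0.2 -0.3] w 82.7 t 21.4
shift [-0.001  0.004  0.184] turn [-0.006 -0.005  0.006] z per 100mm 0.25
```

View pics/f1.png

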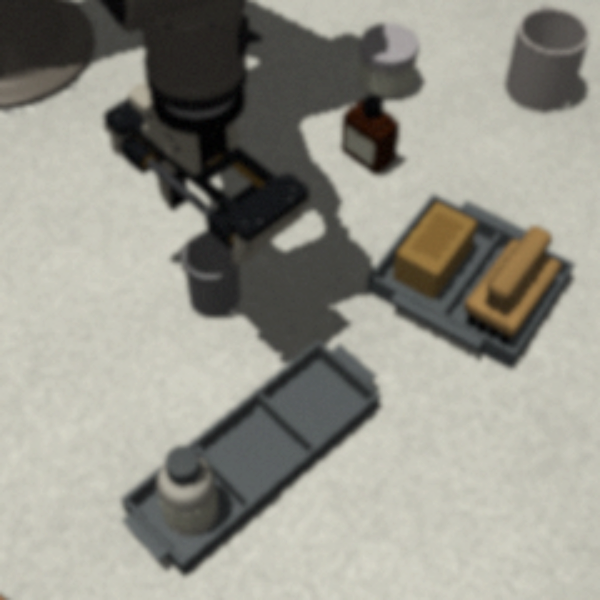

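Soap and brush both sit properly in tray_hand. I'll descend on the cup.

carry_out --moves '[0, 0.003, 0.05, 0, 0, 0, 0.9, 0, 0.003, 0.11, 0, 0, 0, 0.9, 0, 0.003, 0.16, 0, 0, 0, 0.9, 0, 0.002, 0.186, 0, 0, 0, 0.9, 0, 0.002, 0.188, 0, 0, 0, 0.9, 0, 0.002, 0.188, 0, 0, 0, 0.4, 0, 0.002, 0.188, 0, 0, 0, 0.4, 0, 0.002, 0.188, 0, 0, 0, 0.4]'

```text
time: 22.25
tool_pos: [458.9, -60.0, 51.1]
tcp_rot: [3.141, -0.001, 1.574]
contact_force: [-0.3, 0.7, 0.6]
grip_width: 63.1
```

carry_out --moves '[0, 0, 0, 0, 0, 0, 0.35, 0, 0, 0, 0, 0, 0, 0.35, 0, 0, 0, 0, 0, 0, 0.35, 0, 0, 0, 0, 0, 0, 0.35, 0, 0, 0, 0, 0, 0, 0.35, 0, 0, 0, 0, 0, 0, 0.35, 0, 0, 0, 0, 0, 0, 0.35, 0, 0, 0, 0, 0, 0, 0.35]'

```text
time: 23.05
tool_pos: [459.2, -60.1, 51.5]
tcp_rot: [3.14, -0.001, 1.574]
contact_force: [-1.7, 0.0, 5.5]
grip_width: 53.6
```

carry_out --moves '[0, 0, -0.02, 0, 0, 0, 0.35, 0, 0, -0.06, 0, 0, 0, 0.35, 0, 0, -0.12, 0, 0, 0, 0.35, 0, 0, -0.19, 0, 0, 0, 0.35, 0, 0, -0.25, 0, 0, 0, 0.35, 0, 0, -0.28, 0, 0, 0, 0.35, 0, 0, -0.28, 0, 0, 0, 0.35, 0, 0, -0.28, 0, 0, 0, 0.35]'

```text
time: 23.85
tool_pos: [458.7, -60.1, 163.3]
tcp_rot: [3.141, -0.001, 1.574]
contact_force: [0.0, -0.1, -0.7]
grip_width: 53.9
```

```bash
python3 g.py 618.7 -150.5 160 1.57;  python3 - <<'E'
from h import *
im=capture("scene")[:,:,::-1];cv2.imwrite("pics/f2.png",cv2.convertScaleAbs(cv2.resize(im[110:350,170:410],None,fx=2.5,fy=2.5),alpha=1.5))
E
```

```text
now [458.7 -60.1 163.3] [ 3.141e+00 -1.000e-03  1.574e+00] F [ 0.  -0.1 -0.7] w 53.9 t 23.85
shift [-0.227  0.399  0.008] turn [ 0.002 -0.003  0.007] z per 100mm 0.25
```

View pics/f2.png

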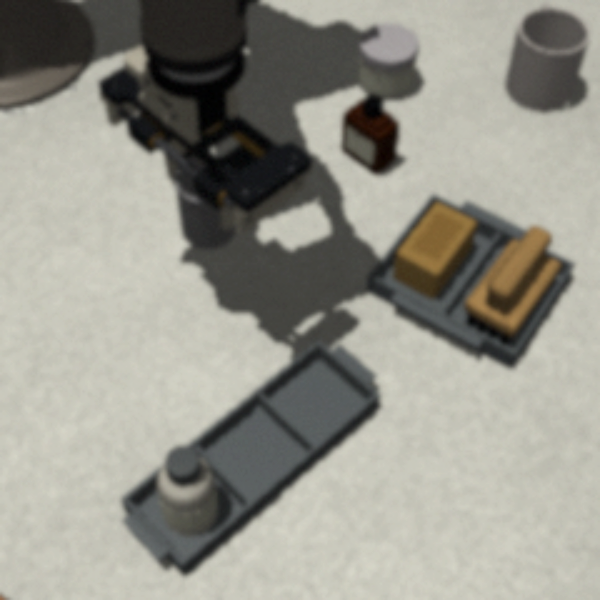

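The cup is held upright. I'll carry it to the middle compartment.

carry_out --moves '[-0.05, 0.09, 0, 0, 0, 0, 0.35, -0.1, 0.18, 0, 0, 0, 0, 0.35, -0.15, 0.27, 0, 0, 0, 0, 0.35, -0.2, 0.36, 0, 0, 0, 0, 0.35, -0.227, 0.398, 0, 0, 0, 0, 0.35, -0.227, 0.398, 0.05, 0, 0, 0, 0.35, -0.227, 0.398, 0.08, 0, 0, 0, 0.35, -0.227, 0.398, 0.08, 0, 0, 0, 0.35]'

```text
time: 24.7
tool_pos: [615.9, -149.5, 127.1]
tcp_rot: [-3.135, -0.004, 1.574]
contact_force: [-0.9, 0.9, -0.3]
grip_width: 53.6
```

```bash
python3 g.py 618.7 -150.5 56.2 1.57;  python3 - <<'E'
from h import *
im=capture("scene")[:,:,::-1];cv2.imwrite("pics/f3.png",cv2.convertScaleAbs(cv2.resize(im[160:360,150:390],None,fx=3,fy=3),alpha=1.5))
E
```

```text
now [ 615.9 -149.5  127.1] [-3.135 -0.004  1.574] F [-0.9  0.9 -0.3] w 53.6 t 24.7
shift [-0.003  0.008  0.177] turn [-0.013 -0.008  0.007] z per 100mm 0.25
```

View pics/f3.png

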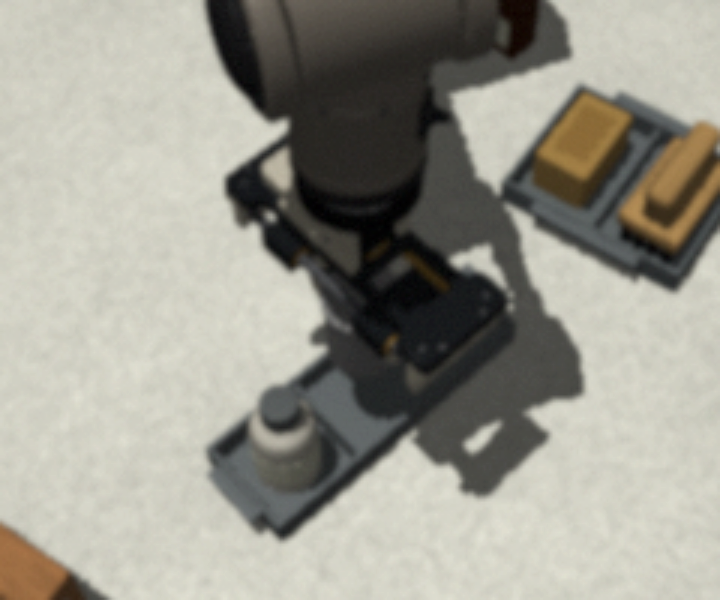

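carry_out --moves '[-0.002, 0.006, 0.03, -0.01, 0, 0, 0.35, -0.002, 0.006, 0.07, -0.01, 0, 0, 0.35, -0.002, 0.006, 0.1, -0.01, 0, 0, 0.35, -0.002, 0.006, 0.13, -0.01, 0, 0, 0.35, -0.002, 0.006, 0.15, -0.01, 0, 0, 0.35, -0.002, 0.006, 0.165, -0.01, 0, 0, 0.35, -0.002, 0.006, 0.175, -0.01, 0, 0, 0.35, -0.002, 0.006, 0.178, -0.01, 0, 0, 0.35]'

```text
time: 25.55
tool_pos: [618.8, -150.3, 57.4]
tcp_rot: [3.141, -0.003, 1.574]
contact_force: [0.2, 0.4, -0.3]
grip_width: 54.0
```

```bash
python3 g.py 618.7 -150.5 55.4 1.57
```

```text
now [ 618.8 -150.3   57.4] [ 3.141e+00 -3.000e-03  1.574e+00] F [ 0.2  0.4 -0.3] w 54.0 t 25.55
shift [-0.    -0.     0.005] turn [ 0.002 -0.006  0.008] z per 100mm 0.25
```

carry_out --moves '[0, 0, 0.005, 0, 0, 0, 0.35, 0, 0, 0.005, 0, 0, 0, 0.35, 0, 0, 0.005, 0, 0, 0, 0.85, 0, 0, 0.005, 0, 0, 0, 0.85, 0, 0, 0.005, 0, 0, 0, 0.85, 0, 0, 0.005, 0, 0, 0, 0.85, 0, 0, 0.005, 0, 0, 0, 0.85, 0, 0, 0.005, 0, 0, 0, 0.85]'

```text
time: 26.35
tool_pos: [618.8, -150.3, 55.3]
tcp_rot: [3.141, -0.003, 1.574]
contact_force: [-0.4, -0.3, -1.0]
grip_width: 78.2
```

carry_out --moves '[0, 0, -0.02, 0, 0, 0, 0.9, 0, 0, -0.06, 0, 0, 0, 0.9, 0, 0, -0.14, 0, 0, 0, 0.9, 0, 0, -0.23, 0, 0, 0, 0.9, 0, 0, -0.29, 0, 0, 0.2, 0.9, 0, 0, -0.29, 0, 0, 0.5, 0.9, 0, 0, -0.29, 0, 0, 0.7, 0.9, 0, 0, -0.29, 0, 0, 0.8, 0.9]'

```text
time: 27.15
tool_pos: [618.8, -150.7, 172.4]
tcp_rot: [3.141, -0.003, 1.151]
contact_force: [0.7, 0.3, -1.0]
grip_width: 82.3
```

```bash
python3 g.py 428 189.5 180 0;  python3 - <<'E'
from h import *
im=capture("scene")[:,:,::-1];cv2.imwrite("pics/f4.png",cv2.convertScaleAbs(cv2.resize(im[160:360,150:390],None,fx=3,fy=3),alpha=1.5))
E
```

```text
now [ 618.8 -150.7  172.4] [ 3.141e+00 -3.000e-03  1.151e+00] F [ 0.7  0.3 -1. ] w 82.3 t 27.15
shift [ 0.582 -0.782 -0.018] turn [-2.000e-03 -7.000e-03  2.199e+00] z per 100mm 0.25
```

View pics/f4.png

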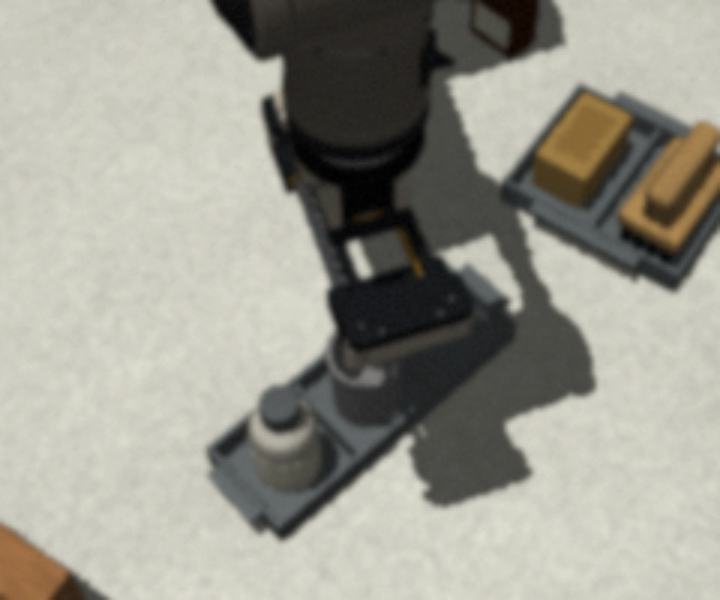

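The cup stands in the middle compartment (crop 368,385). I'll head for the flask, turning the gripper on the way.

carry_out --moves '[0.06, -0.08, 0, 0, 0, 0.2, 0.8, 0.12, -0.17, 0, 0, 0, 0.4, 0.8, 0.19, -0.26, 0, 0, 0, 0.6, 0.8, 0.26, -0.35, 0, 0, 0, 0.8, 0.8, 0.33, -0.44, 0, 0, 0, 1, 0.8, 0.4, -0.53, 0, 0, 0, 1, 0.8, 0.46, -0.62, 0, 0, 0, 1, 0.8, 0.52, -0.7, 0, 0, 0, 1, 0.8]'

```text
time: 28.0
tool_pos: [446.8, 155.0, 173.4]
tcp_rot: [-3.14, -0.004, 0.628]
contact_force: [1.2, 0.0, -0.0]
grip_width: 73.7
```

```bash
python3 g.py 428 189.5 170 0
```

```text
now [446.8 155.  173.4] [-3.14  -0.004  0.628] F [ 1.2  0.  -0. ] w 73.7 t 28.0
shift [ 0.013 -0.097  0.009] turn [-0.004 -0.006  1.199] z per 100mm 0.25
```

carry_out --moves '[0.005, -0.04, 0, 0, 0, 0.2, 0.8, 0.01, -0.07, 0, 0, 0, 0.4, 0.8, 0.013, -0.097, 0.01, 0, 0, 0.6, 0.8, 0.013, -0.097, 0.03, 0, 0, 0.8, 0.8, 0.013, -0.097, 0.06, 0, 0, 1, 0.8, 0.013, -0.097, 0.06, 0, 0, 1, 0.8, 0.013, -0.097, 0.06, 0, 0, 1, 0.8, 0.013, -0.097, 0.06, 0, 0, 1, 0.8]'

```text
time: 28.8
tool_pos: [428.7, 189.5, 150.2]
tcp_rot: [-3.139, -0.004, 0.107]
contact_force: [-0.6, 0.6, 0.7]
grip_width: 73.7
```

```bash
python3 g.py 428 189.5 55 0;  python3 - <<'E'
from h import *
im=capture("scene")[:,:,::-1];cv2.imwrite("pics/h1.png",cv2.convertScaleAbs(cv2.resize(im[90:250,240:430],None,fx=4,fy=4)[:600],alpha=1.7))
im=capture("top")[:,:,::-1];cv2.imwrite("pics/h2.png",cv2.convertScaleAbs(cv2.resize(im[190:310,120:270],None,fx=5,fy=5),alpha=1.4))
E
```

```text
now [428.7 189.5 150.2] [-3.139 -0.004  0.107] F [-0.6  0.6  0.7] w 73.7 t 28.8
shift [-0.003  0.001  0.238] turn [-0.006 -0.007  0.204] z per 100mm 0.25
```

View pics/h1.png

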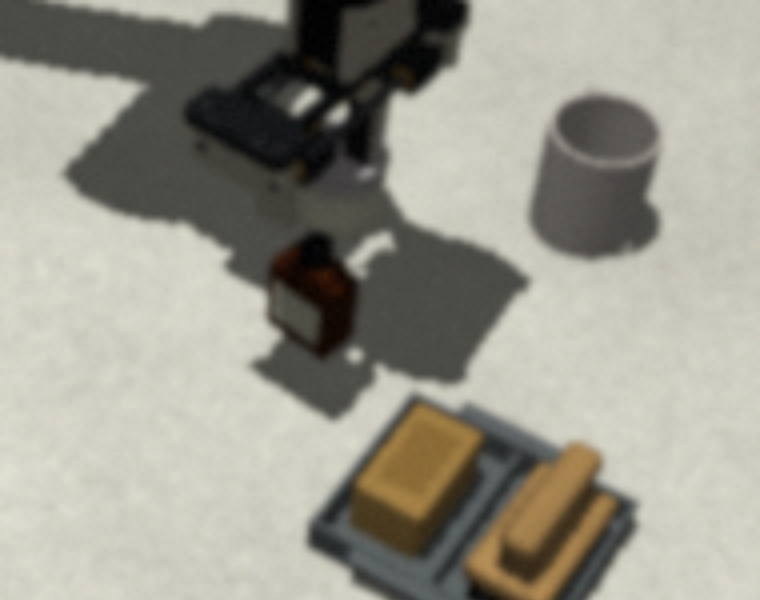

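View pics/h2.png

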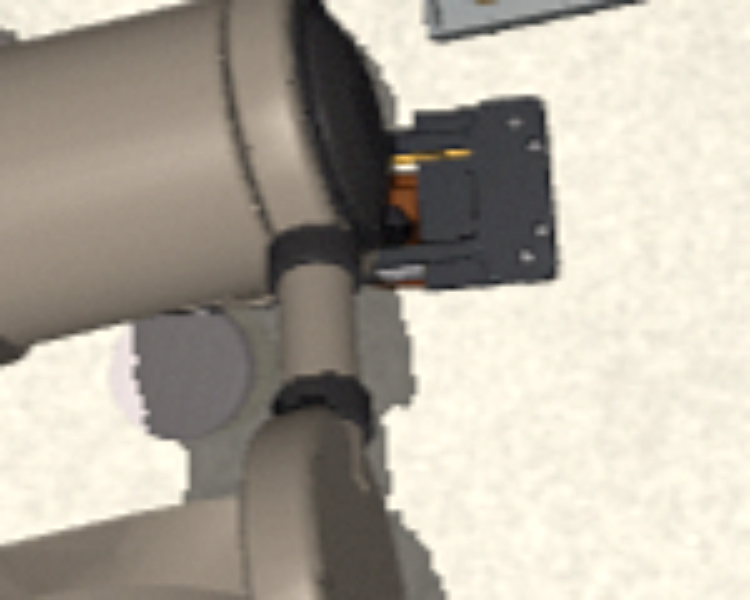

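The jaws are around the flask, whose long side runs along world x. I'll descend to TCP 54 with yaw 0.

carry_out --moves '[0, 0.001, 0.06, 0, 0, 0.2, 0.8, 0, 0.001, 0.13, 0, 0, 0.2, 0.8, 0, 0.001, 0.19, 0, 0, 0.2, 0.8, -0.003, 0.001, 0.225, 0, 0, 0.2, 0.8, -0.003, 0.001, 0.24, 0, 0, 0.2, 0.8, -0.003, 0.001, 0.24, 0, 0, 0.2, 0.5, -0.003, 0.001, 0.24, 0, 0, 0.2, 0.2, -0.003, 0.001, 0.24, 0, 0, 0.2, 0.2]'

```text
time: 29.7
tool_pos: [428.5, 189.5, 55.0]
tcp_rot: [-3.138, -0.005, 0.001]
contact_force: [-1.2, 0.2, -0.1]
grip_width: 53.7
```

carry_out --moves '[0, 0, 0, 0, 0, 0, 0.15, 0, 0, 0, 0, 0, 0, 0.15, 0, 0, 0, 0, 0, 0, 0.15, 0, 0, 0, 0, 0, 0, 0.15, 0, 0, 0, 0, 0, 0, 0.15, 0, 0, 0, 0, 0, 0, 0.15, 0, 0, 0, 0, 0, 0, 0.15, 0, 0, 0, 0, 0, 0, 0.15]'

```text
time: 30.5
tool_pos: [428.9, 189.7, 55.4]
tcp_rot: [-3.137, -0.006, 0.001]
contact_force: [-0.8, 0.7, 5.6]
grip_width: 34.0
```

carry_out --moves '[0, 0, -0.02, 0, 0, 0, 0.15, 0, 0, -0.06, 0, 0, 0, 0.15, 0, 0, -0.12, 0, 0, 0, 0.15, 0, 0, -0.19, 0, 0, 0, 0.15, 0, 0, -0.26, 0, 0, -0.1, 0.15, 0, 0, -0.31, 0, 0, -0.3, 0.15, 0, 0, -0.31, 0, 0, -0.5, 0.15, 0, 0, -0.31, 0, 0, -0.7, 0.15]'

```text
time: 31.3
tool_pos: [428.1, 189.1, 180.4]
tcp_rot: [-3.14, -0.009, 0.372]
contact_force: [-0.3, -0.3, -1.4]
grip_width: 34.2
```

```bash
python3 g.py 618.7 -72.5 175 1.57
```

```text
now [428.1 189.1 180.4] [-3.14  -0.009  0.372] F [-0.3 -0.3 -1.4] w 34.2 t 31.3
shift [0.206 0.782 0.014] turn [ 0.007 -0.016 -2.288] z per 100mm 0.25
```

Flask held at 34 mm. I'll carry it over, turning it.

carry_out --moves '[0.02, 0.09, 0, 0, 0, -0.15, 0.15, 0.045, 0.18, 0, 0, 0, -0.3, 0.15, 0.07, 0.27, 0, 0, 0, -0.45, 0.15, 0.1, 0.37, 0, 0, 0, -0.6, 0.15, 0.12, 0.47, 0, 0, 0, -0.75, 0.15, 0.15, 0.57, 0, 0, 0, -0.9, 0.15, 0.18, 0.67, 0, 0, 0, -1, 0.15, 0.206, 0.76, 0, 0, 0, -1, 0.15]'

```text
time: 32.1
tool_pos: [615.9, -66.0, 180.6]
tcp_rot: [3.139, -0.008, 0.897]
contact_force: [-0.1, 0.1, -1.2]
grip_width: 33.9
```

```bash
python3 g.py 618.7 -72.5 170 1.57
```

```text
now [615.9 -66.  180.6] [ 3.139 -0.008  0.897] F [-0.1  0.1 -1.2] w 33.9 t 32.1
shift [-0.009  0.015  0.027] turn [ 0.01  -0.012 -1.286] z per 100mm 0.25
```

carry_out --moves '[-0.009, 0.015, 0, 0, 0, -0.2, 0.15, -0.009, 0.015, 0, 0, 0, -0.4, 0.15, -0.009, 0.015, 0, 0, 0, -0.6, 0.15, -0.009, 0.015, 0, 0, 0, -0.8, 0.15, -0.009, 0.015, 0, 0.01, -0.01, -1, 0.15, -0.009, 0.015, 0, 0.01, -0.01, -1, 0.15, -0.009, 0.015, 0, 0.01, -0.01, -1, 0.15, -0.009, 0.015, 0, 0.01, -0.01, -1, 0.15]'

```text
time: 32.9
tool_pos: [618.2, -72.5, 180.6]
tcp_rot: [-3.141, -0.002, 1.418]
contact_force: [0.3, 0.1, -1.2]
grip_width: 34.1
```

```bash
python3 g.py 618.7 -72.5 120 1.57
```

```text
now [618.2 -72.5 180.6] [-3.141e+00 -2.000e-03  1.418e+00] F [ 0.3  0.1 -1.2] w 34.1 t 32.9
shift [-0.     0.001  0.151] turn [-0.001 -0.003 -0.29 ] z per 100mm 0.25
```

carry_out --moves '[0, 0.001, 0, 0, 0, -0.1, 0.15, 0, 0.001, 0, 0, 0, -0.2, 0.15, 0, 0.001, 0.03, 0, 0, -0.29, 0.15, 0, 0.001, 0.07, 0, 0, -0.29, 0.15, 0, 0.001, 0.11, 0, 0, -0.29, 0.15, 0, 0.001, 0.14, 0, 0, -0.29, 0.15, 0, 0.001, 0.14, 0, 0, -0.29, 0.15, 0, 0.001, 0.14, 0, 0, -0.29, 0.15]'

```text
time: 33.7
tool_pos: [618.7, -72.5, 124.8]
tcp_rot: [-3.141, -0.002, 1.57]
contact_force: [0.3, -0.5, -0.0]
grip_width: 33.7
```

```bash
python3 g.py 618.7 -72.5 60 1.57;  python3 - <<'E'
from h import *
im=capture("scene")[:,:,::-1];cv2.imwrite("pics/i1.png",cv2.convertScaleAbs(cv2.resize(im[160:360,150:390],None,fx=3,fy=3),alpha=1.5))
im=capture("top")[:,:,::-1];cv2.imwrite("pics/i2.png",cv2.convertScaleAbs(cv2.resize(im[110:230,250:410],None,fx=5,fy=5),alpha=1.4))
E
```

```text
now [618.7 -72.5 124.8] [-3.141e+00 -2.000e-03  1.570e+00] F [ 0.3 -0.5 -0. ] w 33.7 t 33.7
shift [-0.    -0.     0.162] turn [-0.    -0.003 -0.001] z per 100mm 0.25
```

View pics/i1.png

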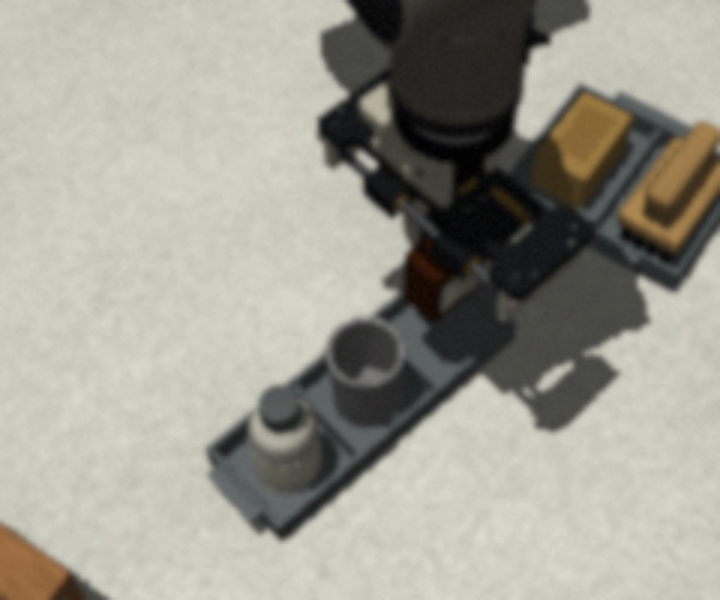

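View pics/i2.png

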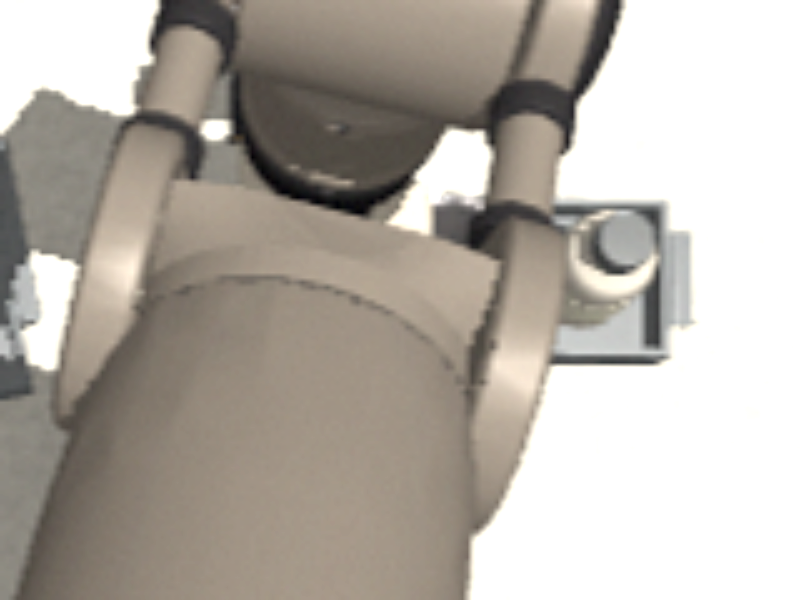

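The flask hangs upright over the +y compartment (scene crop 428,280), clear of the cup. I'll lower it to TCP ≈ 59.5.

carry_out --moves '[0, 0, 0.03, 0, 0, 0, 0.15, 0, 0, 0.07, 0, 0, 0, 0.15, 0, 0, 0.1, 0, 0, 0, 0.15, 0, 0, 0.125, 0, 0, 0, 0.15, 0, 0, 0.145, 0, 0, 0, 0.15, 0, 0, 0.157, 0, 0, 0, 0.15, 0, 0, 0.162, 0, 0, 0, 0.15, 0, 0, 0.163, 0, 0, 0, 0.15]'

```text
time: 34.6
tool_pos: [619.3, -72.5, 60.4]
tcp_rot: [3.14, -0.001, 1.57]
contact_force: [-0.4, 0.1, -0.4]
grip_width: 34.1
```

```bash
python3 g.py 618.7 -72.5 59.3 1.57
```

```text
now [619.3 -72.5  60.4] [ 3.14e+00 -1.00e-03  1.57e+00] F [-0.4  0.1 -0.4] w 34.1 t 34.6
shift [-0.    -0.002  0.003] turn [ 0.003 -0.003 -0.   ] z per 100mm 0.25
```

carry_out --moves '[0, 0, 0.003, 0, 0, 0, 0.15, 0, 0, 0.003, 0, 0, 0, 0.15, 0, 0, 0.003, 0, 0, 0, 0.65, 0, 0, 0.003, 0, 0, 0, 0.65, 0, 0, 0.003, 0, 0, 0, 0.65, 0, 0, 0.003, 0, 0, 0, 0.65, 0, 0, 0.003, 0, 0, 0, 0.65, 0, 0, 0.003, 0, 0, 0, 0.65]'

```text
time: 35.4
tool_pos: [619.3, -72.5, 59.1]
tcp_rot: [3.14, -0.001, 1.57]
contact_force: [-0.8, -0.3, -0.1]
grip_width: 59.4
```

carry_out --moves '[0, 0, -0.02, 0, 0, 0, 0.65, 0, 0, -0.06, 0, 0, 0, 0.65, 0, 0, -0.14, 0, 0, 0, 0.7, 0, 0, -0.23, 0, 0, 0, 0.8, 0, 0, -0.33, 0, 0, 0, 0.8, 0, -0.1, -0.35, 0, 0, 0, 0.9, 0, -0.2, -0.35, 0, 0, 0, 0.9, 0, -0.3, -0.35, 0, 0, 0, 0.9]'

```text
time: 36.2
tool_pos: [497.9, -72.5, 200.0]
tcp_rot: [3.138, -0.001, 1.57]
contact_force: [0.2, -0.0, 0.4]
grip_width: 82.3
```

carry_out --moves '[0, -0.1, -0.05, 0, 0, 0, 0.9, 0, -0.2, -0.1, 0, 0, 0, 0.9, 0, -0.3, -0.1, 0, 0, 0, 0.9, 0, -0.35, -0.1, 0, 0, 0, 0.9, 0, -0.35, -0.1, 0, 0, 0, 0.9, 0, -0.35, -0.1, 0, 0, 0, 0.9, 0, -0.35, -0.1, 0, 0, 0, 0.9, 0, -0.35, -0.1, 0, 0, 0, 0.9]'

```text
time: 37.0
tool_pos: [358.7, -72.6, 239.4]
tcp_rot: [3.138, -0.001, 1.57]
contact_force: [0.4, -0.2, 0.1]
grip_width: 82.4
```

```bash
python3 g.py 400 -70 250 1.57;  python3 - <<'E'
from h import *
im=capture("scene")[:,:,::-1];cv2.imwrite("pics/j0.png",im);cv2.imwrite("pics/j1.png",cv2.convertScaleAbs(cv2.resize(im[110:350,150:430],None,fx=2.5,fy=2.5),alpha=1.5))
im=capture("top")[:,:,::-1];cv2.imwrite("pics/j2.png",cv2.convertScaleAbs(cv2.resize(im[100:240,180:400],None,fx=3.6,fy=3.6),alpha=1.2));cv2.imwrite("pics/j3.png",im)
E
```

```text
now [358.7 -72.6 239.4] [ 3.138e+00 -1.000e-03  1.570e+00] F [ 0.4 -0.2  0.1] w 82.4 t 37.0
shift [ 0.006  0.103 -0.026] turn [ 0.006 -0.002  0.001] z per 100mm 0.25
```

View pics/j1.png

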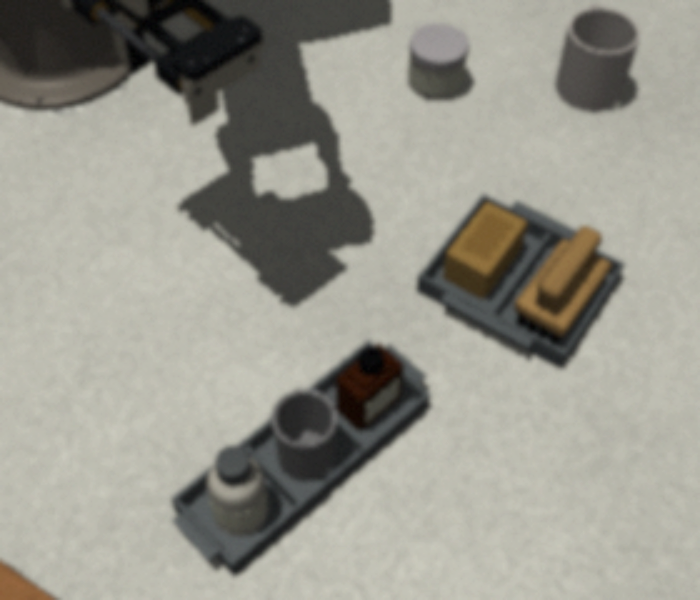

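View pics/j2.png

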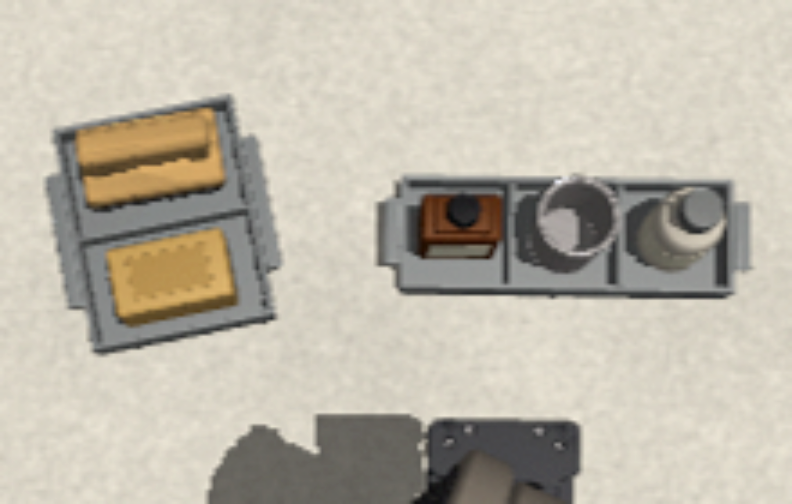

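View pics/j3.png

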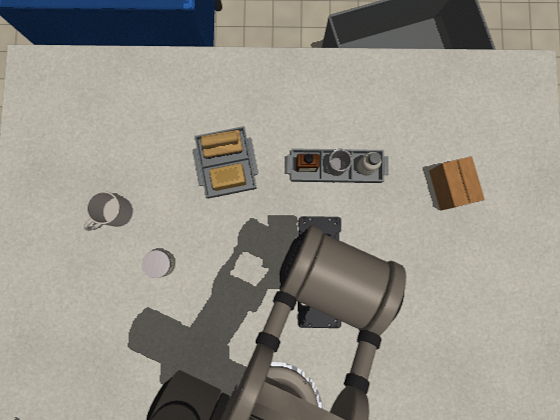

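All five things stand upright, one per compartment. The jar (157,263), mug (103,208) and carton (456,183) are at their starting pixels, and the arm is clear. I'll hand the job in.

```bash
python3 - <<'E'
from plant import *
o=get_obs();print(o["dq"].round(3),o["contact_force"].round(1));print(close_job())
E
```

```text
[-0.001 -0.005  0.007  0.001  0.001 -0.001] [ 0.7 -0.4 -0.1]
the job is handed in; nothing more can be done
None
```

Both kits are made up and the job was handed in at about 37 s. `close_job()` reports no verdict, so what follows rests on my own checks.

- **Long tray:** the bottle is in the -y compartment, the cup in the middle and the flask in the +y compartment.
- **Two-compartment tray:** the soap is in the near compartment and the brush is in the far one.
- **Setting down:** each thing was lowered to about its grasp height plus the tray's 4 mm floor before I opened the fingers. At most about 2 mm was left to settle, and all force readings stayed below 8 N.
- **Last pictures (scene and top):** all five look upright and inside their own compartments, and both trays look flat and unmoved. The jar, mug and carton are at their starting pixels. The gripper was clear at z ≈ 239 mm with the arm nearly still.
- **Not exact:** the model outlines fitted the first pictures only to about 0.6–1.3 px (roughly 1.5–3 mm). The scene view differed by a few mm. I judged the final tilt and seating by eye, without a numeric fit.

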